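# Clamp the ingot mould shut with the one-hand bar clamp

## Task

Clamp the two loose steel halves of the ingot mould shut: with its jaws still as wide open as you find it, lift the one-hand bar clamp by its handle, stand it on the bench astride the mould (one jaw outside each half, near the middle of their length) and let go of it. Then take its handle and trigger together and squeeze the trigger fully, again and again, letting it spring back each time, until the halves have closed face to face and the jaws grip them firmly, and leave the clamp standing there on its own. Leave the mould about where it stands, upright, and do not disturb the other things on the bench.

Things in the scene. Friction and masses are not known exactly. Their poses are not given: they have to be found in the camera images.
- clamp: One-hand bar clamp, about 0.75 kg, standing on its two jaws, the bar level above them. Origin: on the bench under the bar's centre line, 30 mm behind the near jaw's gripping face. x runs along the bar from head to far jaw, y across, z up. Black head: x -5 to 62, y -14 to 14, z 62 to 96 mm. It balances about 35 mm ahead of the origin.
- bar_tail (a point): Rear end of the steel bar (10 mm wide, z 68 to 87, saw teeth on top), 198 mm from its front end at the far jaw. A full squeeze of the trigger draws the bar with the far jaw about 9 mm towards the head, through it; it stays there when the trigger is let go (4.5 mm teeth, two catches half a tooth apart). The jaws cannot be opened again.
- near_pad (a point): Centre of the gripping face of the near jaw (part of the head), 31 mm above the bench; axes as the clamp. The pad is 46 mm wide, 42 mm tall; the jaw is 50 mm wide, 26 mm thick, 64 mm tall. The clear height under the head is 62 mm.
- far_pad (a point): Centre of the gripping face of the far, sliding jaw, 31 mm above the bench; axes as the clamp. Jaw 50 mm wide, 92 mm tall. Its pad is sprung (1.2 N per mm, up to 10 mm): it grips harder the further the bar is drawn after it touches. Distance from near_pad = jaw opening: 72 to 82 mm at the start, 44 on the shut mould.
- handle (a point): Point on the axis of the upright square handle, 148 mm above the clamp's foot, 28 mm below its top, 11 mm ahead of the clamp's origin. The handle is 22 x 22 mm and stands up from the head from z 96; gripped from above across its y sides it carries the clamp.
- trigger_front (a point): Middle of the trigger's front face (towards the far jaw), 145 mm above the clamp's foot. The trigger is an upright bar 20 mm wide, 10 mm thick, reaching 17 mm higher than this point. Let go, this face stands 60 mm ahead of the handle's back face, squeezed fully 48 mm; it slides straight, staying parallel to the handle.
- trigger (a joint): Travel of the trigger towards the handle (m): 0 let go, 0.012 squeezed fully; a spring returns it. It takes about 5 N, 10 N while the jaw slides, and up to 21 N once the jaws grip: squeeze with 25 to 30 N. When the jaws are tight an overload spring lets it yield on to its stop without harm, and the jaw no longer advances.
- mould_a: One half of the ingot mould, a plain dark steel plate 22 mm thick (x), 90 mm long (y), 55 mm tall, 0.45 kg, standing loose on its long edge. Origin at the centre of its underside; its inner face looks along its +x, where mould_b stands.
- mould_b: The other half, the same size, standing 4 to 7 mm from mould_a and nearly parallel to it. Origin at the centre of its underside; its inner face looks along its -x, and its axes are parallel to those of mould_a. Shut, the two origins lie 22 mm apart and the mould is 44 mm thick.
- jar: Bystander: closed glass jar with black lid, 64 mm across, 85 mm tall.
- screwdriver: Bystander: wood-handled screwdriver lying flat, 170 mm long.
- bench_block: Bystander: flat steel bench block 70 x 70 x 20 mm.
- bench_pin: Bystander: flat wooden bench pin, 110 x 60 x 18 mm, with a slot.
Mind the look-alikes: they are no part of the job. What is shaped like the clamp but orange is not meant. Leave any pink or red look-alike of the mould_b alone.

How it is judged:
On the way, in this order (a step that is already met when the one before it is completed fails the run):
1. the clamp stands on the bench astride both mould halves, let go of, its jaws still open by more than 66 mm (x of each of mould_a, mould_b in the frame of near_pad above 0.009 m and x of each of mould_a, mould_b in the frame of far_pad below -0.009 m and y of mould_a in the frame of near_pad between -0.03 and 0.03 m and y of mould_b in the frame of near_pad between -0.03 and 0.03 m and angle between clamp's own z axis and vertical below 0.06 rad and height (world z) of clamp below 0.005 m and angle between each of mould_a, mould_b's own z axis and vertical below 0.05 rad and height (world z) of each of mould_a, mould_b below 0.004 m and distance between near_pad and far_pad above 0.066 m and contact force between the fingers and clamp below 0.3 N and linear speed of clamp below 0.02 m/s), for 0.2 s.
2. the trigger is squeezed nearly fully (beyond 9 mm) (value of joint trigger above 0.009 m), for 0.02 s.
3. the jaws have drawn up to less than 48 mm (distance between near_pad and far_pad below 0.048 m), for 0.1 s.
At the end, for the whole second after the job is handed in: Halves upright, shut (gap under 1.5 mm, offset under 8 mm, parallel within 0.05 rad), within 60 mm of their start; clamp stands astride them upright (0.06 rad), square (0.12 rad), within 30 mm of mid-length, pressing each half with over 4.5 N; trigger sprung back, all at rest (angle between clamp's own z axis and vertical below 0.06 rad and height (world z) of clamp below 0.005 m and angle between each of mould_a, mould_b's own z axis and vertical below 0.05 rad and height (world z) of each of mould_a, mould_b below 0.004 m and x of each of mould_a, mould_b in the frame of near_pad above 0.009 m and x of each of mould_a, mould_b in the frame of far_pad below -0.009 m and y of mould_a in the frame of near_pad between -0.03 and 0.03 m and y of mould_b in the frame of near_pad between -0.03 and 0.03 m and x of mould_b in the frame of mould_a between 0.0205 and 0.0235 m and y of mould_b in the frame of mould_a between -0.008 and 0.008 m and angle between the x axis of mould_a and the x axis of mould_b, either way round below 0.05 rad and angle between the x axis of mould_a and the x axis of clamp, either way round below 0.12 rad and contact force between clamp and mould_a above 4.5 N and contact force between clamp and mould_b above 4.5 N and contact force between mould_a and mould_b above 4 N and value of joint trigger below 0.003 m and distance of each of mould_a, mould_b from where it was at the start of the episode below 0.06 m and linear speed of each of clamp, mould_a, mould_b below 0.01 m/s); the robot touches nothing.
It fails at once if a bystander is moved by more than 30 mm (distance of any of jar, screwdriver, bench_block, bench_pin from where it was at the start of the episode above 0.03 m).
It also fails if it takes over 58 s, if anything falls off the work surface, if the arm or the gripper's body presses on something with over 40 N, if the wrist force passes 120 N, or if a joint passes its speed limit or range.

## Robot

A 7-joint arm with a two-finger parallel gripper is mounted at the origin on the work surface. World frame = base frame: x ahead of the robot, y to its left, z up, the work surface at z = 0. Lengths are in m, angles in rad, forces in N, time in s.
With the tool pointing down it reaches from about 0.425 to 0.95 m from the base axis. Payload 4.7 kg.
Tool frame: the origin (TCP) lies between the finger pads; the fingertips stand 22 mm ahead of it and the grasp point (between the pads) lies 3 mm ahead of it (manip.tcp_to_tips is the z of the fingertips in the tool frame, in m); z points along the fingers, y is the direction in which the jaws open and shut (so a half turn about z gives the same grasp; the last joint's range is limited). The gripper opens to 85 mm and grips with 20 to 120 N. Pads are 22 mm wide; open, the fingers measure 114 mm over their backs; the gripper's body (76 mm by 85 mm) begins 54 mm behind the grasp point. The pads swing forward as they close: fully open they stand 13 mm farther back than shut.
Start: joints at [1.108, 0.469, -0.049, 1.532, 0.024, 1.141, -0.082], TCP at [0.284, -0.612, 0.253] pointing down, gripper open.
Joint ranges: [-2.59, 2.59], [-0.33, 1.99], [-1.39, 1.29], [0.1, 2.45], [-1.04, 4.18], [0.21, 1.99], [-2.66, 2.66]. Speed limits (rad/s): [2.57, 2.57, 3.14, 3.14, 3.14, 3.14, 3.14].

## Interface

Orientations are given as a unit quaternion [w, x, y, z].
In Python, from rig import observe, cams, job_done, manip gives the robot as it stands.
- The arm moves only by the tool send_rows, never from a script. Its argument "series" is one flat list of numbers, 4 for each row, row after row: the shift along the tool's x, y, z in units of 25 mm (1.0 is 25 mm), then the turn about the tool's z in units of 10 degrees (1.0 is 10 degrees). A call has 1 to 20 rows; each row is the pose to reach, as a shift and turn from the pose commanded when the call began, along the tool's axes at that moment; what a row does not reach only later rows make up. A row lasts 1/8 s, in which the tool goes at most 62.5 mm and 10.7 degrees, less where a joint would pass 70% of its speed; a pose out of reach is approached as far as the arm can. A call with a gripper value outside its range is refused whole. "gripper" is the opening, from 0 (shut) to 1 (fully open), set as the call begins (left out, the last holds). The fingers move at their own pace and stop on an object; "grip_force" is the grip in N (left out, the last holds). Time passes only in rows, so rows that repeat a pose let the fingers close. It gives the time, the measured TCP pose, the force and the opening at its end, in the units of the state.
- observe(): the state, without advancing time (a new reading comes with each control period).
- cams.capture(name): name is "scene" or "top" or "wrist"; returns a dict with "pixels" (400x640x3 uint8, red, green, blue), "fx", "fy", "cx", "cy" (pixels), "k1" (the pictures are not rectified: a ray, as slopes to the right and down, at radius r is drawn at 1 + k1 r^2 times it, then the intrinsics apply), "rvec" (rotation vector, rad) and "tvec" (3), from world to camera coordinates, as OpenCV has them. Camera axes: x right, y down, z forward; pixel columns grow to the right and rows downward; lengths in m; the calibration is good to about 2 mm. A picture is of the moment at which its call begins. There is no depth.
- job_done(): hands the job in, once; it reports no verdict.
The state is a dict: "clock": time; "qpos": joint angles; "joint_vel": joint speeds; "tau": joint torques, N m; "tool_pos": TCP position; "tcp_rot": TCP orientation; "force": force on the tool from outside, world axes, zero at the start; "torque": the same for the moment, N m; "grip_width": finger opening in m.
Only numpy, scipy, OpenCV 4.12 (cv2) and the standard library are available. Lean on these libraries where they do the work, as an engineer would, in place of code of your own. Each camera call takes 0.05 s, during which the arm holds its last target.

## Working session

There is one attempt and no reset: what is moved stays moved. The work goes in short steps, Python scripts to look and compute and a tool call to move; the robot and the scene stay as the last step left them, time stands still between calls to the robot, and variables do not carry over. Pictures are saved under pics/ and viewed, and the job is handed in when it is done.

Besides the shell and the picture viewer there is one more tool, called after ">>>" in YAML: its name, and indented under it one key for each argument. send_rows: Moves the arm, as the interface text tells. Its arguments: {"type":"object","properties":{"series":{"type":"array","items":{"type":"number"}},"gripper":{"type":"number"},"grip_force":{"type":"number"}},"required":["series"]}

```bash
ls; mkdir -p pics; python3 - <<'E'
from rig import observe, cams, manip
import cv2
print(observe()); print([a for a in dir(manip) if a[0]!='_'], manip.tcp_to_tips)
for n in ("scene","top","wrist"):
    c=cams.capture(n); cv2.imwrite(f"pics/{n}0.png",c["pixels"][:,:,::-1])
    print(n,{k:v for k,v in c.items() if k!="pixels"})
E
```

```text
pics
{'clock': 0.0, 'qpos': array([ 1.10812072,  0.4694734 , -0.0486187 ,  1.53368838,  0.02409661,
        1.14100278, -0.08229127]), 'joint_vel': array([-7.08538637e-05,  1.10216802e-03,  1.82252673e-03,  1.64047802e-03,
       -1.23547952e-03, -1.64862105e-03, -1.08964260e-03]), 'tau': array([ 4.32749939e-04, -5.10319340e+01, -4.62547608e-02, -2.37716728e+01,
        1.07609780e-02,  7.37814582e-03, -2.04688746e-06]), 'tool_pos': array([ 0.2834997 , -0.61198289,  0.25224226]), 'tcp_rot': array([-9.63107517e-04,  9.76564956e-01,  2.15220587e-01, -2.42518739e-04]), 'force': array([0.78122616, 0.351197  , 0.3466814 ]), 'torque': array([0.03989718, 0.00210476, 0.01815476]), 'grip_width': 0.08528215755330601}
['Unreachable', 'tcp_to_tips'] 0.022
scene {'fx': 423.4758715264678, 'fy': 423.4758715264678, 'cx': 322.47579973873366, 'cy': 196.63569655269967, 'k1': -0.008535652020437672, 'rvec': array([ 0.84016949,  2.54297817, -1.08051741]), 'tvec': array([ 0.46361258, -0.15919762,  1.48650978])}
top {'fx': 404.1667791838399, 'fy': 404.1667791838399, 'cx': 326.4058581399273, 'cy': 206.00437390871443, 'k1': 0.016292635817936416, 'rvec': array([ 2.0989163 , -2.16356286,  0.16573544]), 'tvec': array([-0.00791299,  0.59085533,  1.14271547])}
wrist {'fx': 309.677811050278, 'fy': 309.677811050278, 'cx': 321.89887546768244, 'cy': 200.668783870129, 'k1': -0.014857830587823037, 'rvec': array([-2.4448975 ,  1.56318893,  0.21763327]), 'tvec': array([-0.67410558, -0.03462832,  0.3775941 ])}
```

View pics/scene0.png

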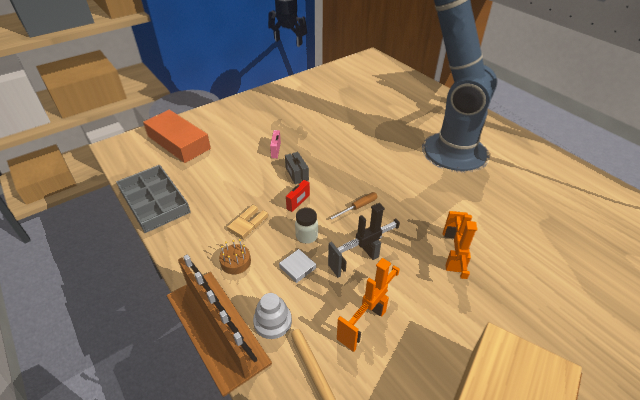

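View pics/top0.png

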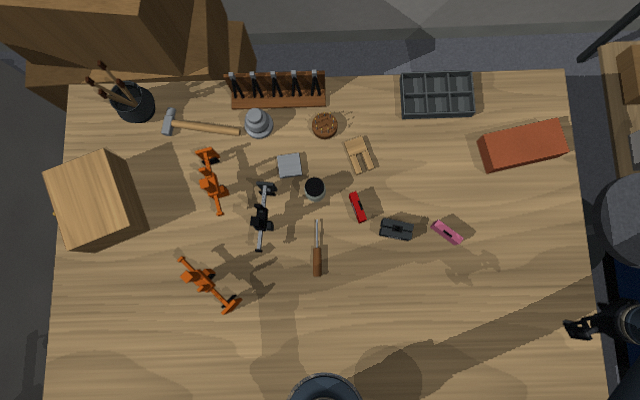

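View pics/wrist0.png

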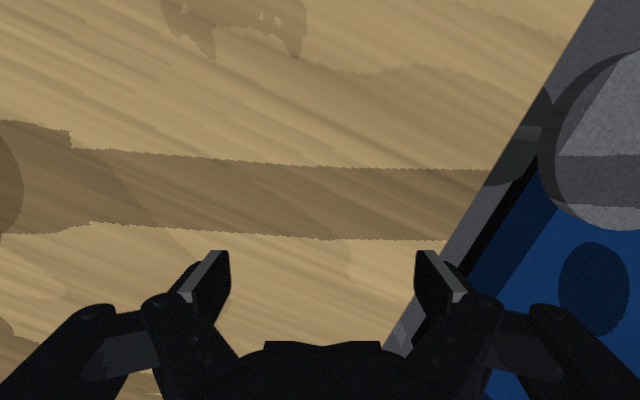

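The black clamp is at about (263,215) in the top view, with its head toward the lower end. The mould is at about (396,229). Red and pink look-alikes stand at (358,207) and (447,232), and the orange clamps are off to the left. Next I'll take closer crops.

```bash
cat > h.py <<'E'
import numpy as np, cv2
from rig import observe, cams, manip
def cap(n,name=None):
    c=cams.capture(n)
    if name: cv2.imwrite(f"pics/{name}.png",c["pixels"][:,:,::-1])
    return c
def K(c): return np.array([[c["fx"],0,c["cx"]],[0,c["fy"],c["cy"]],[0,0,1]])
def D(c): return np.array([c["k1"],0,0,0,0.])
def proj(c,P):
    return cv2.projectPoints(np.asarray(P,float).reshape(-1,1,3),c["rvec"],c["tvec"],K(c),D(c))[0][:,0]
def unproj(c,uv,z):
    n=cv2.undistortPoints(np.array(uv,float).reshape(-1,1,2),K(c),D(c))[:,0]
    R=cv2.Rodrigues(c["rvec"])[0]; o=-R.T@c["tvec"]
    d=np.c_[n,np.ones(len(n))]@R
    return o+d*((z-o[2])/d[:,2])[:,None]
def crop(c,u0,v0,w,h,s,name,draw=None,grid=10):
    im=cv2.resize(c["pixels"][v0:v0+h,u0:u0+w,::-1],None,fx=s,fy=s,interpolation=cv2.INTER_CUBIC)
    for u in range((u0//grid+1)*grid,u0+w,grid):
        cv2.line(im,((u-u0)*s,0),((u-u0)*s,5),(0,255,255),1); cv2.putText(im,str(u),((u-u0)*s-8,16),0,.35,(0,0,255),1)
    for v in range((v0//grid+1)*grid,v0+h,grid):
        cv2.line(im,(0,(v-v0)*s),(5,(v-v0)*s),(0,255,255),1); cv2.putText(im,str(v),(7,(v-v0)*s+4),0,.35,(0,0,255),1)
    if draw is not None:
        for seg in draw:
            p=((np.asarray(seg)-[u0,v0]+.5)*s).astype(int)
            cv2.polylines(im,[p.reshape(-1,1,2)],False,(0,255,0),1)
    cv2.imwrite(f"pics/{name}.png",im)
E
python3 - <<'E'
from h import *
c=cap("top"); crop(c,230,165,100,75+20,8,"t_cl"); crop(c,340,180,80,60,10,"t_m")
c=cap("scene"); crop(c,320,195,90,85,7,"s_cl"); crop(c,260,130,70,60,10,"s_m")
E
```

```text
(no output)
```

View pics/t_cl.png

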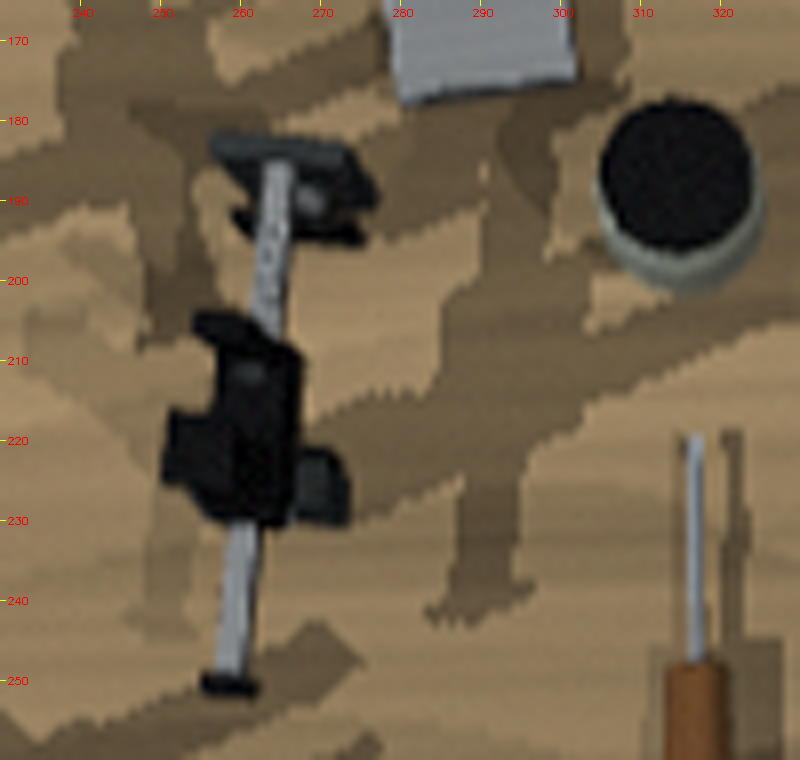

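View pics/t_m.png

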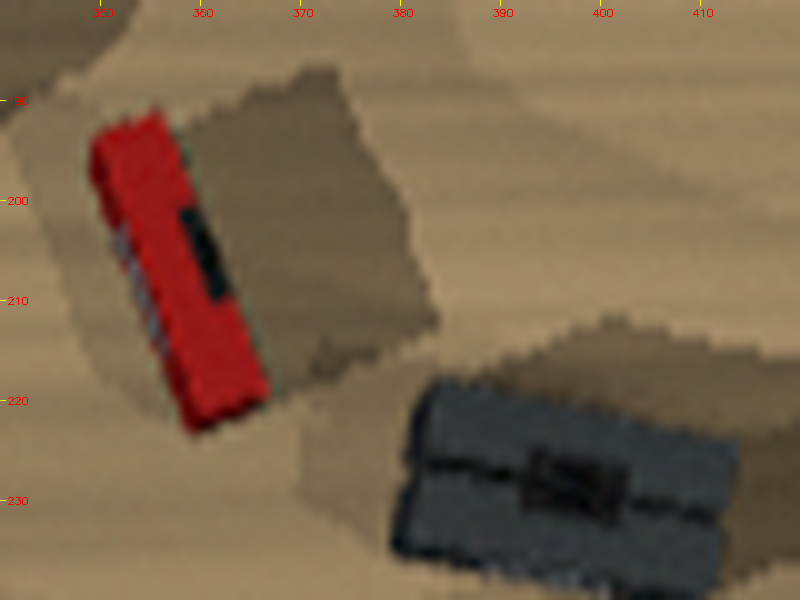

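View pics/s_cl.png

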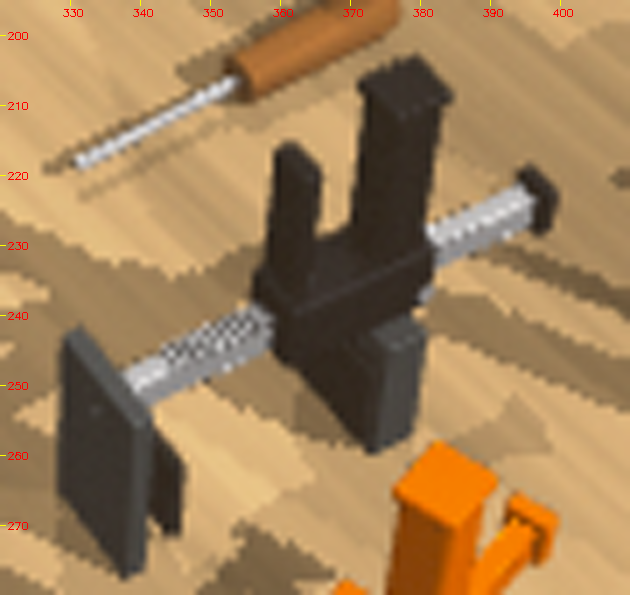

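View pics/s_m.png

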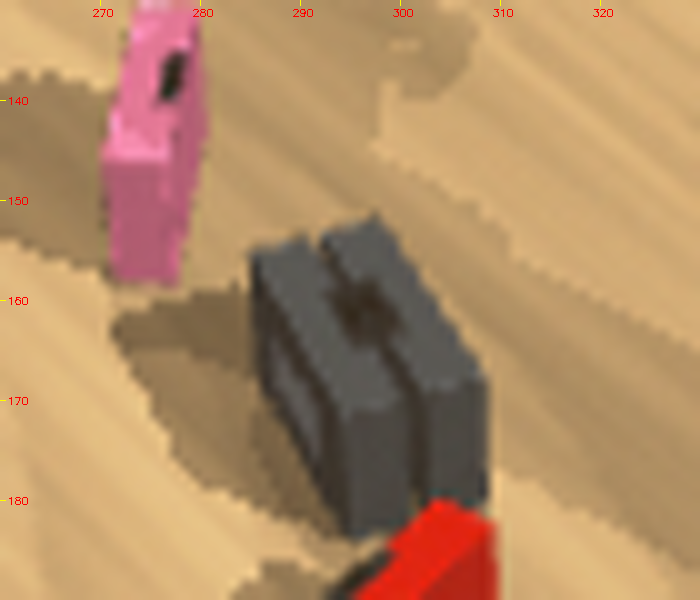

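```bash
cat > fit.py <<'E'
from h import *
from scipy.optimize import least_squares
def T(p,P):
    P=np.asarray(P,float); c,s=np.cos(p[2]),np.sin(p[2])
    return np.c_[p[0]+c*P[:,0]-s*P[:,1],p[1]+s*P[:,0]+c*P[:,1],P[:,2]]
def clampP(xf):
    m=1e-3
    return dict(
    s=[((0,11,176),(0,0)),],)
E
python3 - <<'E'
from fit import *
ct=cap("top");cs=cap("scene")
# clamp: (cam, point fn of xfar, pixel)
m=1e-3
# handle top quad: order by scene
obs=[(cs,(22,-11,176),(371.5,206)),(cs,(0,-11,176),(379.5,203)),(cs,(0,11,176),(384.5,208.5)),(cs,(22,11,176),(377,212)),
(cs,(60,10,162),None),
(cs,(30,25,0),(373.6,260)),(cs,(4,25,0),(379.3,257.1)),(cs,(30,25,64),(373.3,244)),
]
pts=[(c,np.array(P)*m,u) for c,P,u in obs if u]
f=lambda p: np.concatenate([proj(c,T(p,[P]))[0]-u for c,P,u in pts])
r=least_squares(f,[.45,.15,0.]);print("clamp scene",r.x,abs(r.fun).round(1))
p=r.x
# top bar line at z=.087
a=unproj(ct,[(264.7,185.6),(258.5,248.7)],.087);print("bar pts",a, "yaw",np.arctan2(*(a[0]-a[1])[[1,0]]))
print("far jaw outer top edge",unproj(ct,[(256.5,181.5),(273,183.)],.092))
def box(x0,x1,y0,y1,z0,z1):
    x0,x1,y0,y1,z0,z1=np.array([x0,x1,y0,y1,z0,z1])*m
    b=[(x0,y0),(x1,y0),(x1,y1),(x0,y1),(x0,y0)]
    return [[(x,y,z0) for x,y in b],[(x,y,z1) for x,y in b]]+[[(x,y,z0),(x,y,z1)] for x,y in b]
segs=sum([box(*b) for b in [(0,22,-11,11,96,176),(-5,62,-14,14,62,96),(50,60,-10,10,96,162),(4,30,-25,25,0,64),(112,113,-25,25,0,92),(-85,112,-5,5,68,87)]],[])
for c,n,w in((ct,"top",(230,165,100,95,8)),(cs,"scene",(320,195,90,85,7))):
    crop(c,*w,"ov_"+n,[proj(c,T(p,s)) for s in segs])
crop(ct,375,210,50,40,16,"t_m2",grid=5)
E
```

```text
clamp scene [ 0.52160293  0.16607517 -0.08289738] [0.5 0.4 0.4 0.7 0.1 0.8 0.4 0.9 1.7 1.1 0.3 0.1 0.8 1.8]
bar pts [[0.64904969 0.14975234 0.087     ]
 [0.46855267 0.16792799 0.087     ]] yaw -0.10035947430287148
far jaw outer top edge [[0.6607177  0.17245078 0.092     ]
 [0.65480589 0.12507953 0.092     ]]
```

View pics/ov_top.png

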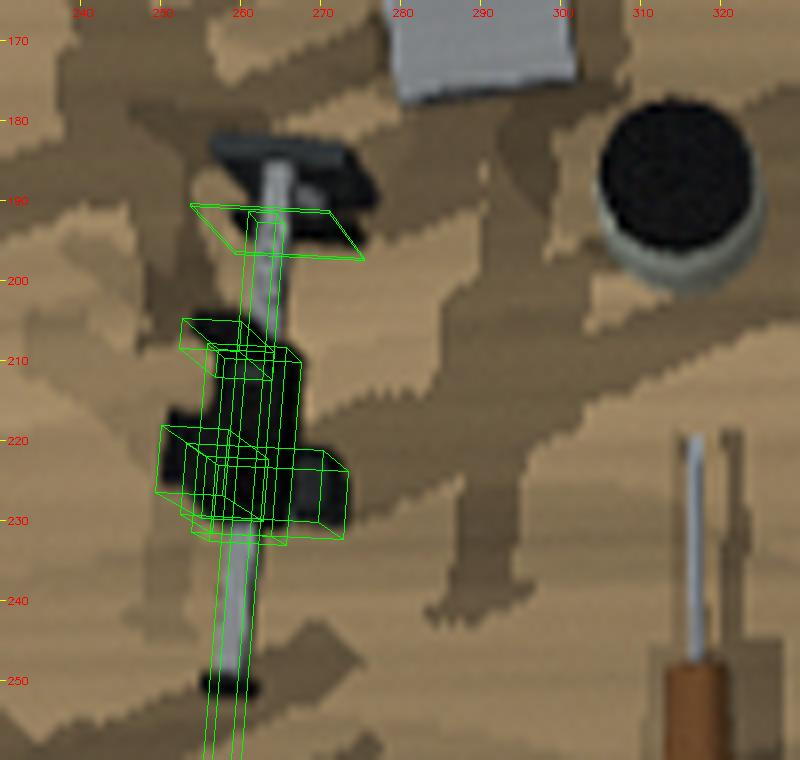

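View pics/ov_scene.png

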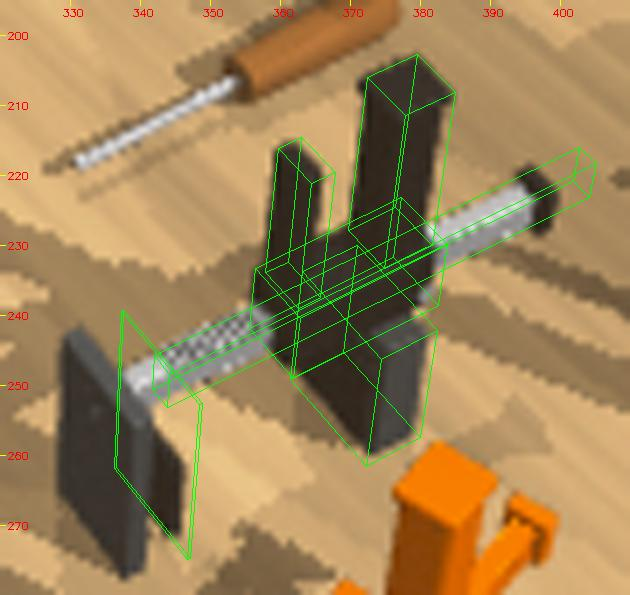

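View pics/t_m2.png

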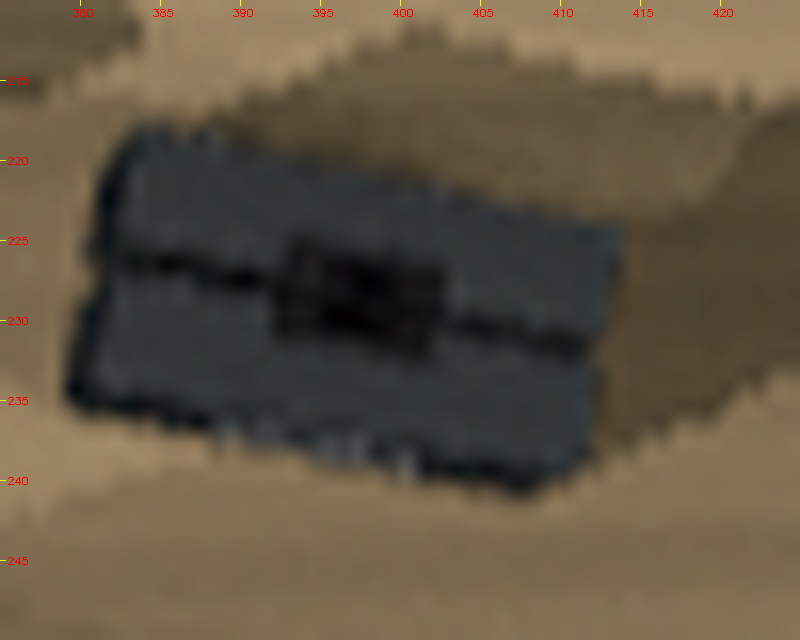

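```bash
cat >> fit.py <<'E'
m=1e-3
def box(x0,x1,y0,y1,z0,z1):
    x0,x1,y0,y1,z0,z1=np.array([x0,x1,y0,y1,z0,z1])*m
    b=[(x0,y0),(x1,y0),(x1,y1),(x0,y1),(x0,y0)]
    return [[(x,y,z0) for x,y in b],[(x,y,z1) for x,y in b]]+[[(x,y,z0),(x,y,z1)] for x,y in b]
def csegs(op=77,trig=0):
    f=30+op
    return sum([box(*b) for b in [(0,22,-11,11,96,176),(-5,62,-14,14,62,96),(50-trig,60-trig,-10,10,96,162),(4,30,-25,25,0,64),(f+8,f+18,-25,25,0,92),(f,f+8,-23,23,10,52),(f+18-198,f,-5,5,68,87)]],[])
msegs=box(-11,11,-45,45,0,55)
def fitpts(obs,p0,raw=True):
    pts=[(c,np.array(P)*m,np.array(u)-(0.5 if raw else 0)) for c,P,u in obs]
    f=lambda p: np.concatenate([proj(c,T(p,[P]))[0]-u for c,P,u in pts])
    r=least_squares(f,p0,loss="soft_l1"); return r.x,f(r.x).reshape(-1,2)
E
python3 - <<'E'
from fit import *
ct=cap("top");cs=cap("scene")
obs=[(cs,(22,-11,176),(371.5,206)),(cs,(0,-11,176),(379.5,203)),(cs,(0,11,176),(384.5,208.5)),(cs,(22,11,176),(377,212)),
(cs,(30,25,0),(373.6,260)),(cs,(4,25,0),(379.3,257.1)),(cs,(30,25,64),(373.3,244)),
(cs,(50,-10,162),(361,215.3)),(cs,(50,10,162),(366,219.6)),
(ct,(30,-25,64),(270.3,221)),(ct,(30,-25,0),(273.5,223.8)),(ct,(60,10,162),(254.8,204)),(ct,(50,10,162),(254.2,207.5)),(ct,(22,11,176),(251.3,216)),(ct,(0,11,176),(250.4,225.3))]
p,r=fitpts(obs,[.52,.16,-.08]);print("clamp",p);print(r.round(1).tolist())
for c,n,w in((ct,"top",(230,165,100,95,8)),(cs,"scene",(320,195,90,85,7))):
    crop(c,*w,"ov_"+n,[proj(c,T(p,s)) for s in csegs()])
# mould from top t_m2: 16x
q=lambda x,y:(375+x/16,210+y/16)
s=lambda x,y:(260+x/10,130+y/10)
#half F (far, larger x world), N
P0=[.53,-.19,-.2]
g=[(ct,(11,45,55),q(128,130)),(ct,(11,-45,55),q(625,225)),(ct,(-11,-45,55),q(600,335)),(ct,(-11,45,55),q(108,252)),
 (cs,(11,45,55),s(340,412)),(cs,(11,-45,55),s(252,255)),(cs,(-11,-45,55),s(312,237)),(cs,(-11,45,55),s(405,400)),(cs,(11,45,0),s(350,540)),(cs,(-11,45,0),s(410,525))]
pF,r=fitpts(g,P0);print("F",pF);print(r.round(1).tolist())
g=[(ct,(11,45,55),q(105,272)),(ct,(11,-45,55),q(595,360)),(ct,(-11,-45,55),q(590,455)),(ct,(-11,45,55),q(92,390)),
 (cs,(11,45,55),s(422,393)),(cs,(11,-45,55),s(322,237)),(cs,(-11,-45,55),s(378,215)),(cs,(-11,45,55),s(485,378)),(cs,(-11,45,0),s(488,500))]
pN,r=fitpts(g,P0);print("N",pN);print(r.round(1).tolist())
d=pF-pN; print(np.hypot(*d[:2]), d)
sg=[T(pF,x) for x in msegs]+[T(pN,x) for x in msegs]
crop(ct,375,210,50,40,16,"ovm_top",[proj(ct,x) for x in sg],grid=5)
crop(cs,260,130,70,60,10,"ovm_sc",[proj(cs,x) for x in sg])
E
```

```text
clamp [ 0.52352725  0.16502393 -0.12234205]
[[0.0, -0.1], [-0.6, -0.2], [-0.4, -0.2], [-0.3, -0.5], [-2.6, 1.5], [-0.3, 0.6], [-0.2, 2.2], [0.8, -1.2], [0.4, -0.3], [0.9, 0.0], [0.8, -0.1], [-0.7, 0.0], [-0.6, 0.2], [-0.4, 1.3], [-0.5, 0.3]]
F [ 0.52862341 -0.23033992 -0.2307331 ]
[[0.3, 0.1], [-0.1, 0.2], [0.2, 0.8], [0.2, -0.2], [0.2, 0.6], [-0.8, -0.2], [-0.4, -0.1], [0.3, 0.0], [-0.1, 0.9], [0.3, 0.6]]
N [ 0.50400008 -0.22495289 -0.19988147]
[[0.2, 0.1], [0.4, -0.2], [-0.3, 1.4], [-0.2, 0.2], [-0.0, 0.3], [-0.9, -0.2], [-0.3, 0.3], [0.1, -0.1], [0.1, 0.8]]
0.025205725058805372 [ 0.02462333 -0.00538703 -0.03085164]
```

View pics/ov_top.png

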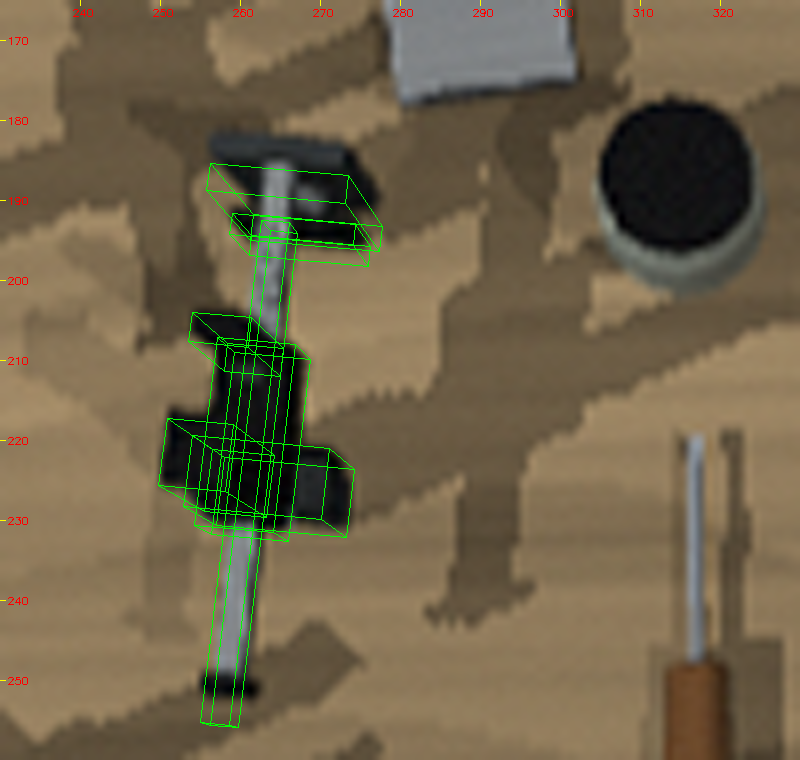

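View pics/ov_scene.png

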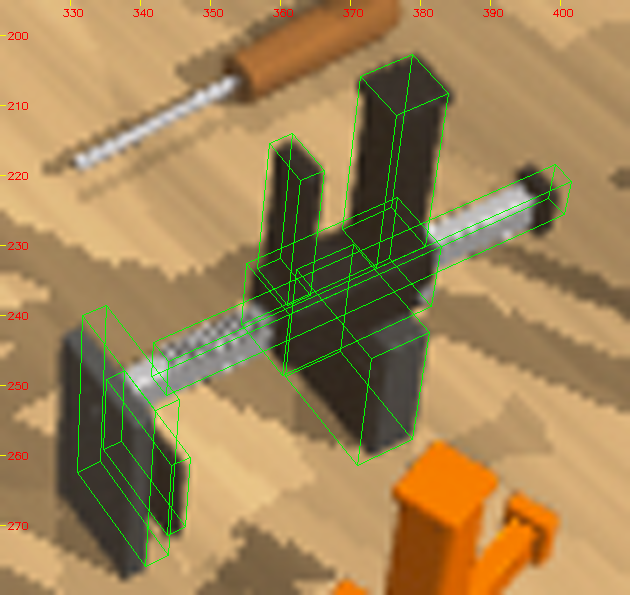

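View pics/ovm_top.png

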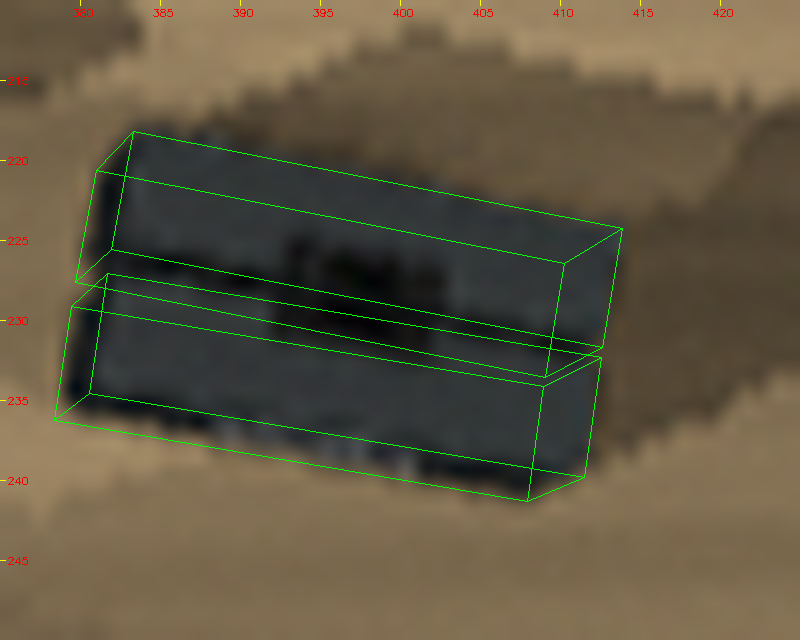

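View pics/ovm_sc.png

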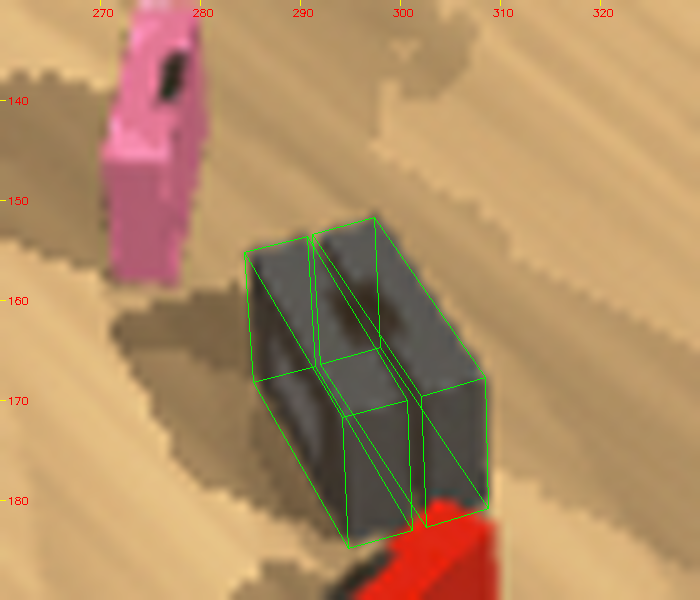

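```bash
cat > go.py <<'E'
import sys
from h import *
from scipy.spatial.transform import Rotation as R
# usage: go.py x y z yawdeg(tool x axis)
o=observe(); w,x,y,z=o["tcp_rot"]; r=R.from_quat([x,y,z,w]).as_matrix()
psi=np.degrees(np.arctan2(r[1,0],r[0,0]))
t=np.array([float(a) for a in sys.argv[1:4]]); d=r.T@(t-o["tool_pos"])/.025
dy=(float(sys.argv[4])-psi+180)%360-180
print("t",o["clock"],"pos",o["tool_pos"].round(4),"psi",psi.round(2),"tilt",r[:,2].round(4),"w",round(o["grip_width"],4))
print("shift units",d.round(2),"turn units",round(-dy/10,2))
E
python3 go.py .5345 .164 .30 -5.7
python3 - <<'E'
from h import *
c=cap("wrist");Rm=cv2.Rodrigues(c["rvec"])[0];print(-Rm.T@c["tvec"],Rm[2])
E
```

```text
t 0.45 pos [ 0.2838 -0.6124  0.2533] psi 24.86 tilt [ 0.e+00  1.e-04 -1.e+00] w 0.0853
shift units [ 22.16 -23.96  -1.87] turn units 3.06
[ 0.34606772 -0.5832516   0.37317704] [-0.24649692 -0.11494054 -0.96230345]
```

>>> send_rows:
  series: [1,-1,-0.5,0.3,3,-3,-1.5,0.8,22.16,-23.96,-1.87,3.06,22.16,-23.96,-1.87,3.06,22.16,-23.96,-1.87,3.06,22.16,-23.96,-1.87,3.06,22.16,-23.96,-1.87,3.06,22.16,-23.96,-1.87,3.06,22.16,-23.96,-1.87,3.06,22.16,-23.96,-1.87,3.06,22.16,-23.96,-1.87,3.06,22.16,-23.96,-1.87,3.06,22.16,-23.96,-1.87,3.06,22.16,-23.96,-1.87,3.06,22.16,-23.96,-1.87,3.06,22.16,-23.96,-1.87,3.06,22.16,-23.96,-1.87,3.06]
  gripper: 1

```text
clock: 2.62
tool_pos: [0.5347, 0.1622, 0.3001]
tcp_rot: [0.001, 0.999, -0.051, 0.0]
force: [0.2, 0.6, 0.1]
grip_width: 0.0855
```

```bash
python3 go.py .5345 .164 .30 -5.7; python3 - <<'E'
from fit import *
c=cap("wrist","w1")
p=[.5235,.165,-.10]
crop(c,0,0,640,400,1,"ov_w1",[proj(c,T(p,s)) for s in csegs()],grid=50)
E
```

```text
t 2.625 pos [0.5347 0.1622 0.3001] psi -5.89 tilt [ 2.e-04 -1.e-03 -1.e+00] w 0.0855
shift units [-0.02 -0.07  0.  ] turn units -0.02
```

View pics/ov_w1.png

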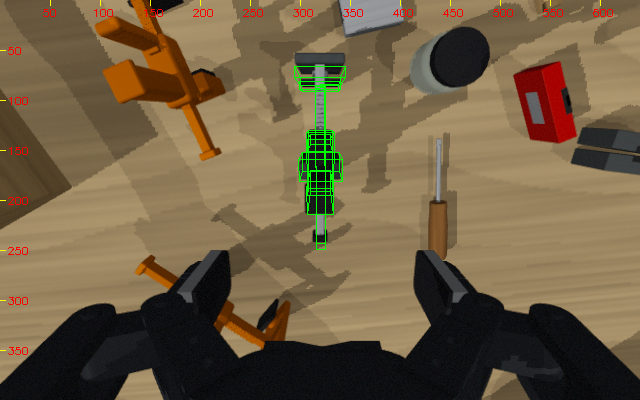

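View pics/w1.png

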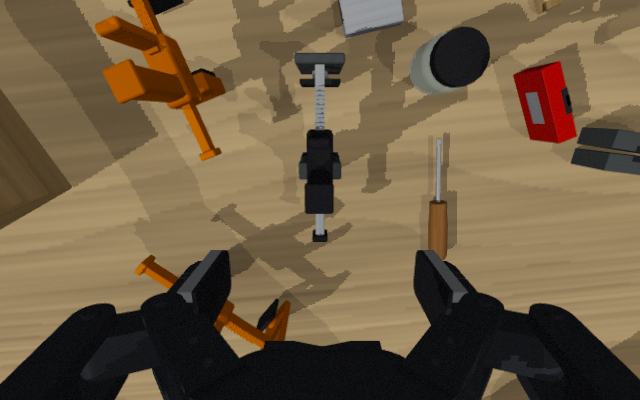

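```bash
python3 - <<'E'
from fit import *
c=cap("wrist")
p=[.5235,.165,-.10]
crop(c,280,40,80,220,3,"ov_w2",[proj(c,T(p,s)) for s in csegs()])
crop(c,280,40,80,220,3,"ov_w3")
import numpy as np
a=cv2.imread("pics/ov_w2.png");b=cv2.imread("pics/ov_w3.png");cv2.imwrite("pics/ov_w4.png",np.hstack([a,b])[:600])
E
```

```text
(no output)
```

View pics/ov_w4.png

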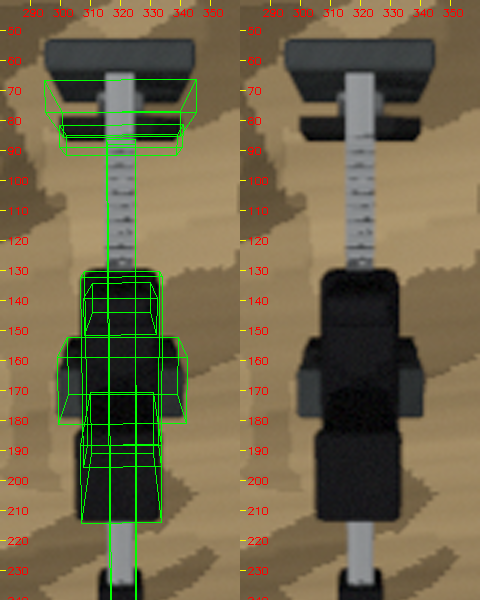

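```bash
python3 go.py .5355 .1645 .151 -5.7
```

```text
t 2.725 pos [0.5347 0.1625 0.3002] psi -5.87 tilt [ 3.e-04 -7.e-04 -1.e+00] w 0.0853
shift units [ 0.02 -0.09  5.97] turn units -0.02
```

>>> send_rows:
  series: [0.02,-0.09,1,0,0.02,-0.09,2.5,0,0.02,-0.09,4,0,0.02,-0.09,5.2,0,0.02,-0.09,5.97,0,0.02,-0.09,5.97,0]

```text
clock: 3.48
tool_pos: [0.5346, 0.1649, 0.1496]
tcp_rot: [0.001, 0.999, -0.051, -0.001]
force: [0.2, 0.3, 0.5]
grip_width: 0.0855
```

>>> send_rows:
  series: [0,0,0,0,0,0,0,0,0,0,0,0,0,0,0,0,0,0,0,0,0,0,0,0]
  gripper: 0
  grip_force: 70

```text
clock: 4.22
tool_pos: [0.5357, 0.1657, 0.1515]
tcp_rot: [0.0, 0.999, -0.05, 0.0]
force: [-1.2, -1.7, 5.5]
grip_width: 0.0214
```

```bash
python3 go.py .5355 .1645 .27 -5.7; python3 - <<'E'
from h import *
print(observe()["force"]);c=cap("scene");crop(c,310,150,110,130,4,"g1")
E
```

```text
t 4.225 pos [0.5357 0.1657 0.1515] psi -5.76 tilt [ 7.e-04 -8.e-04 -1.e+00] w 0.0214
shift units [ 0.    0.05 -4.74] turn units -0.01
[-1.2363366  -1.71224109  5.46343414]
```

View pics/g1.png

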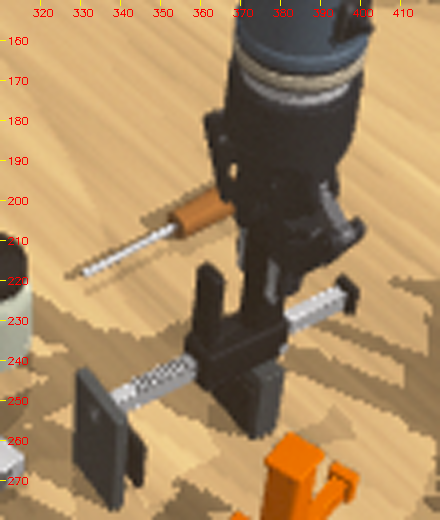

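>>> send_rows:
  series: [0,0,-0.5,0,0,0,-1.3,0,0,0,-2.3,0,0,0,-3.3,0,0,0,-4.2,0,0,0,-4.8,0,0,0,-4.8,0]

```text
clock: 5.15
tool_pos: [0.5354, 0.1664, 0.2712]
tcp_rot: [-0.0, 0.999, -0.05, 0.0]
force: [-0.7, 0.3, -8.4]
grip_width: 0.021
```

```bash
python3 - <<'E'
from fit import *
print(observe()["force"],observe()["tool_pos"]);c=cap("scene");c2=cap("wrist")
crop(c,300,140,130,140,4,"g2");crop(c2,200,40,240,230,2,"g2w")
E
```

```text
[-0.71662655  0.30306397 -8.3809051 ] [0.5354206  0.16635019 0.27118591]
```

View pics/g2.png

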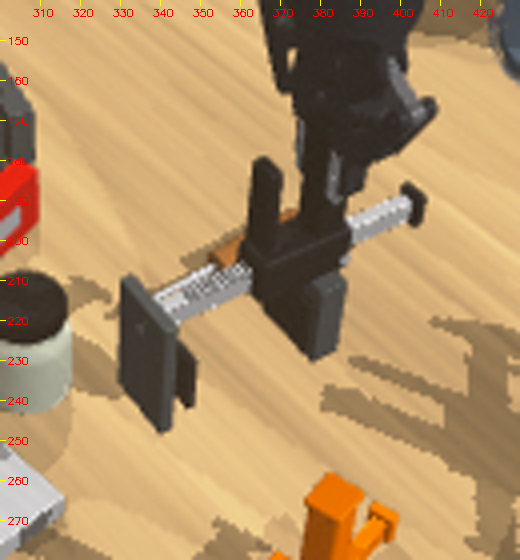

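View pics/g2w.png

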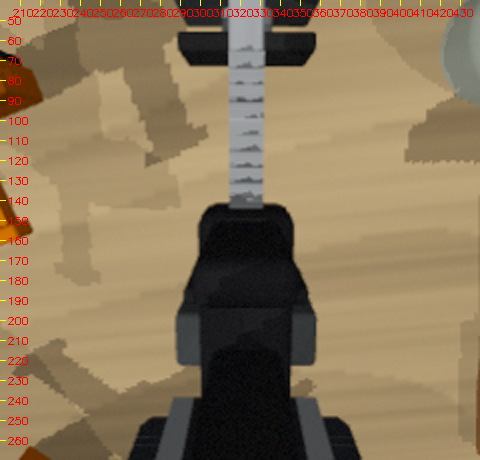

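```bash
cat > wov.py <<'E'
from fit import *
import sys
from scipy.spatial.transform import Rotation as R
def pose_from_tool(hx,hy=0.0,hz=0.148):
    o=observe(); w,x,y,z=o["tcp_rot"]; r=R.from_quat([x,y,z,w]).as_matrix()
    psi=np.arctan2(r[1,0],r[0,0]); tp=o["tool_pos"]
    c,s=np.cos(psi),np.sin(psi)
    return [tp[0]-c*hx+s*hy, tp[1]-s*hx-c*hy, psi], tp[2]-.003-hz
if __name__=="__main__":
    c=cap("wrist"); hx=float(sys.argv[1]);op=float(sys.argv[2]); hy=float(sys.argv[3])
    p,dz=pose_from_tool(hx,hy); print(p,dz)
    L=[proj(c,T(p,s)+[0,0,dz]) for s in csegs(op)]
    crop(c,220,0,200,300,2,"wa",L);crop(c,220,0,200,300,2,"wb")
    cv2.imwrite("pics/wov_%s.png"%sys.argv[4],np.hstack([cv2.imread("pics/wa.png"),cv2.imread("pics/wb.png")]))
E
python3 wov.py .011 80 0 a
```

```text
[np.float64(0.5235547085326671), np.float64(0.16678547627071114), np.float64(-0.10022786508442472)] 0.11837505213841779
```

View pics/wov_a.png

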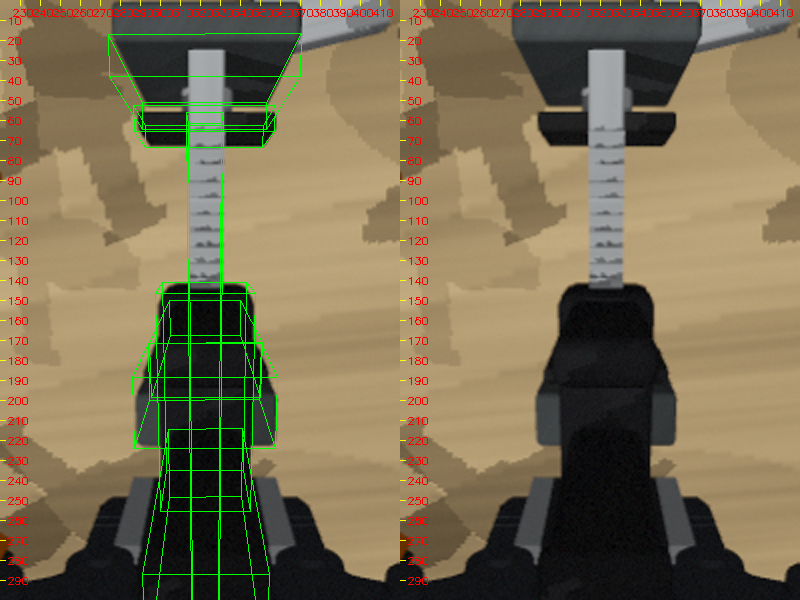

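```bash
python3 go.py .4587 -.215 .271 -12.34
```

```text
t 5.3 pos [0.5345 0.1657 0.2694] psi -5.74 tilt [-2.8e-03 -9.0e-04 -1.0e+00] w 0.0213
shift units [-1.49 15.45 -0.04] turn units 0.66
```

>>> send_rows:
  series: [-0.04,0.4,-0.05,0.02,-0.13,1.3,-0.05,0.06,-0.25,2.6,-0.05,0.11,-0.4,4.2,-0.05,0.18,-0.56,5.8,-0.05,0.25,-0.72,7.4,-0.05,0.32,-0.87,9,-0.05,0.39,-1.03,10.6,-0.05,0.46,-1.17,12.1,-0.05,0.52,-1.3,13.4,-0.05,0.57,-1.39,14.4,-0.05,0.62,-1.46,15.1,-0.05,0.65,-1.49,15.45,-0.05,0.66,-1.49,15.45,-0.05,0.66,-1.49,15.45,-0.05,0.66]

```text
clock: 7.18
tool_pos: [0.46, -0.2132, 0.272]
tcp_rot: [-0.0, 0.994, -0.107, 0.0]
force: [0.1, -0.4, -7.1]
grip_width: 0.0212
```

```bash
python3 go.py .4587 -.215 .271 -12.34; python3 - <<'E'
from fit import *
from wov import pose_from_tool
p,dz=pose_from_tool(.011);print(p,dz)
pF=[.52862,-.23034,-.2307];pN=[.504,-.22495,-.19988]
for n,w in (("wrist",(160,0,320,240,2)),("top",(360,190,80,70,8)),("scene",(250,110,110,90,6))):
    c=cap(n)
    L=[proj(c,T(q,x)) for q in (pF,pN) for x in msegs]
    if n!="wrist": L+=[proj(c,T(p,s)+[0,0,dz]) for s in csegs(80)]
    crop(c,*w,"h_"+n,L)
    crop(c,*w,"hb_"+n)
E
```

```text
t 7.175 pos [ 0.46   -0.2132  0.272 ] psi -12.23 tilt [ 1.e-04  8.e-04 -1.e+00] w 0.0212
shift units [-0.04  0.08  0.04] turn units 0.01
[np.float64(0.44924169116902185), np.float64(-0.21089553334812305), np.float64(-0.21348252221994019)] 0.12104294573985977
```

View pics/h_wrist.png

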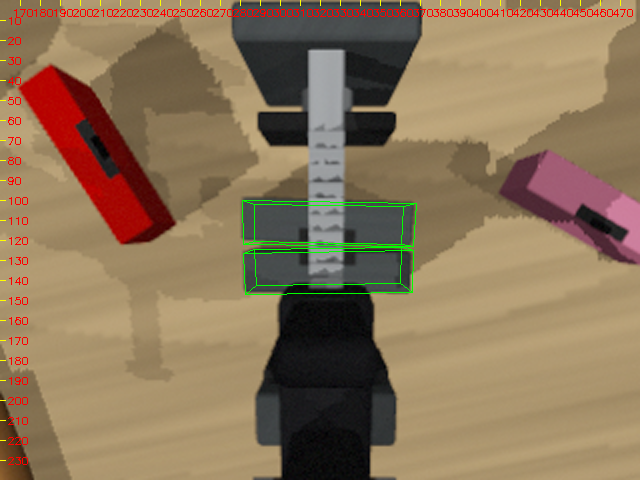

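View pics/h_top.png

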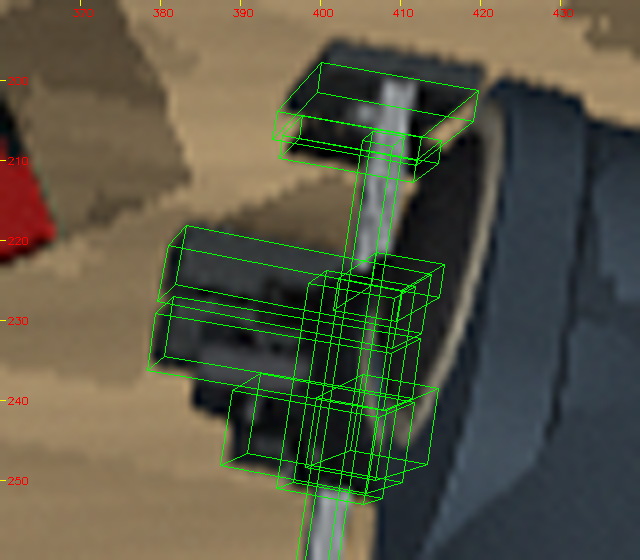

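View pics/h_scene.png

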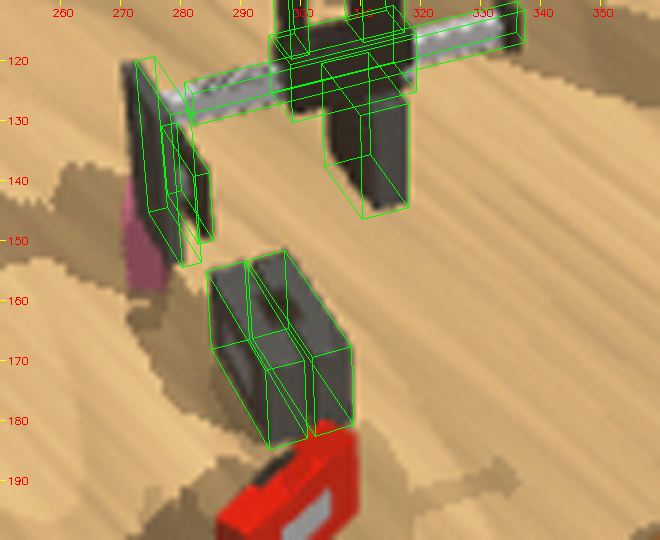

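>>> send_rows:
  series: [-0.04,0.06,0.4,0,-0.04,0.06,1.2,0,-0.04,0.06,2,0,-0.04,0.06,2.3,0,-0.04,0.06,2.3,0]

```text
clock: 7.95
tool_pos: [0.4582, -0.2156, 0.2141]
tcp_rot: [-0.0, 0.994, -0.107, -0.001]
force: [0.1, -0.2, -7.1]
grip_width: 0.0214
```

```bash
python3 go.py .4587 -.215 .1515 -12.34; python3 - <<'E'
from fit import *
c=cap("wrist"); crop(c,200,40,240,220,3,"d_w"); c=cap("scene"); crop(c,250,110,110,90,6,"d_s")
E
```

```text
t 7.95 pos [ 0.4582 -0.2156  0.2141] psi -12.34 tilt [-1.e-03  5.e-04 -1.e+00] w 0.0214
shift units [ 0.02 -0.03  2.5 ] turn units 0.0
```

View pics/d_w.png

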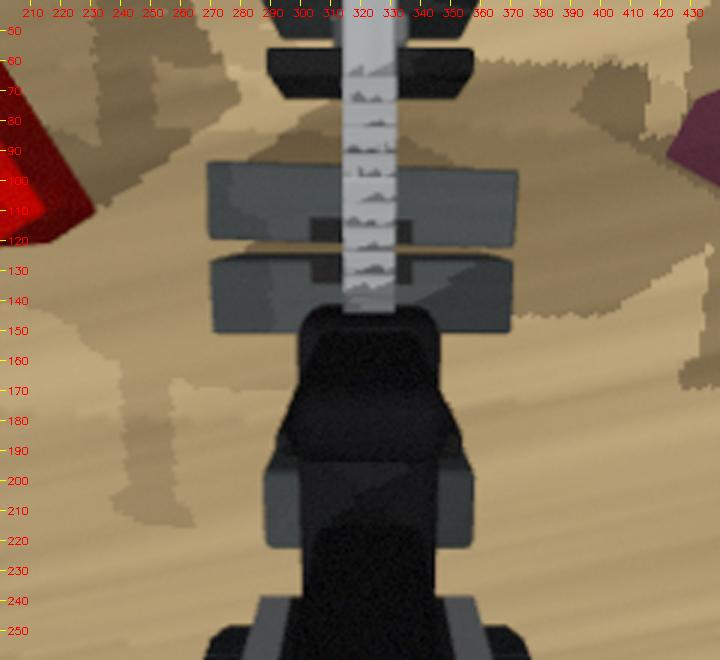

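View pics/d_s.png

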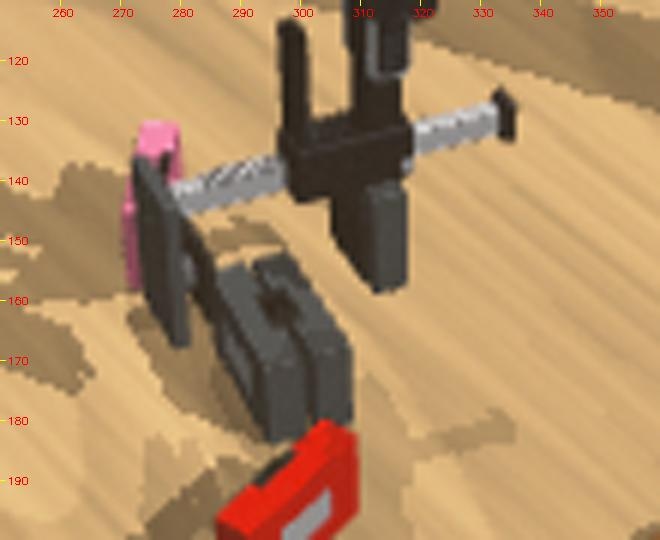

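>>> send_rows:
  series: [0.02,-0.03,0.5,0,0.02,-0.03,1.1,0,0.02,-0.03,1.7,0,0.02,-0.03,2.1,0,0.02,-0.03,2.35,0,0.02,-0.03,2.48,0,0.02,-0.03,2.52,0,0.02,-0.03,2.52,0]

```text
clock: 9.05
tool_pos: [0.4594, -0.2152, 0.152]
tcp_rot: [0.0, 0.994, -0.108, 0.001]
force: [-0.4, 0.1, -7.6]
grip_width: 0.0212
```

```bash
python3 go.py .4587 -.215 .1515 -12.34; python3 - <<'E'
from fit import *
c=cap("wrist"); crop(c,200,20,240,240,2,"d_w"); c=cap("scene"); crop(c,250,110,110,90,6,"d_s")
c=cap("top"); crop(c,360,190,80,70,8,"d_t")
E
```

```text
t 9.05 pos [ 0.4594 -0.2152  0.152 ] psi -12.34 tilt [ 1.1e-03 -5.0e-04 -1.0e+00] w 0.0212
shift units [-0.03 -0.    0.02] turn units -0.0
```

View pics/d_w.png

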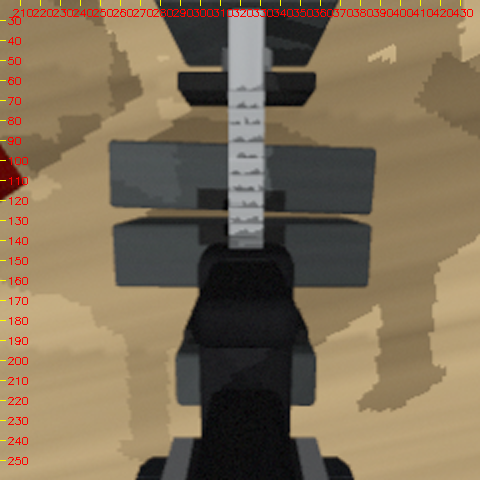

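View pics/d_s.png

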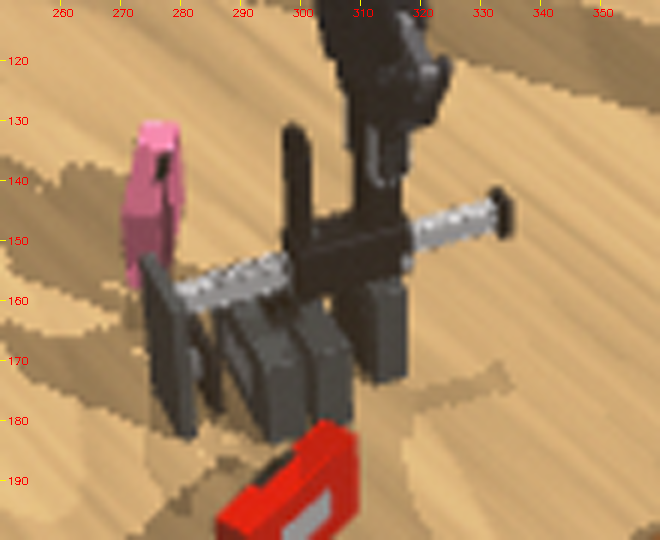

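>>> send_rows:
  series: [-0.01,0,0.03,0,-0.01,0,0.06,0,-0.01,0,0.06,0]

```text
clock: 9.57
tool_pos: [0.459, -0.2153, 0.1515]
tcp_rot: [0.0, 0.994, -0.108, 0.0]
force: [-4.8, -0.3, 6.3]
grip_width: 0.0213
```

>>> send_rows:
  series: [0,0,0,0,0,0,0,0,0,0,0,0,0,0,0,0]
  gripper: 1

```text
clock: 10.07
tool_pos: [0.459, -0.2151, 0.1501]
tcp_rot: [0.0, 0.994, -0.108, 0.0]
force: [0.6, 0.8, 0.4]
grip_width: 0.0854
```

>>> send_rows:
  series: [0,0,-0.5,0,0,0,-1.5,0,0,0,-3,0,0,0,-4,0,0,0,-4,0]

```text
clock: 10.7
tool_pos: [0.4601, -0.2155, 0.2528]
tcp_rot: [0.001, 0.994, -0.108, 0.003]
force: [-0.1, 0.8, -0.5]
grip_width: 0.0856
```

```bash
python3 go.py .4778 -.2194 .148 77.66; python3 - <<'E'
from fit import *
c=cap("wrist","e_wf"); crop(c,240,60,160,200,3,"e_w"); c=cap("scene"); crop(c,250,110,110,90,6,"e_s")
c=cap("top"); crop(c,360,190,80,70,8,"e_t")
E
```

```text
t 10.7 pos [ 0.4601 -0.2155  0.2528] psi -12.35 tilt [ 0.0053 -0.0024 -1.    ] w 0.0856
shift units [ 0.7  -0.01  4.2 ] turn units -9.0
```

View pics/e_w.png

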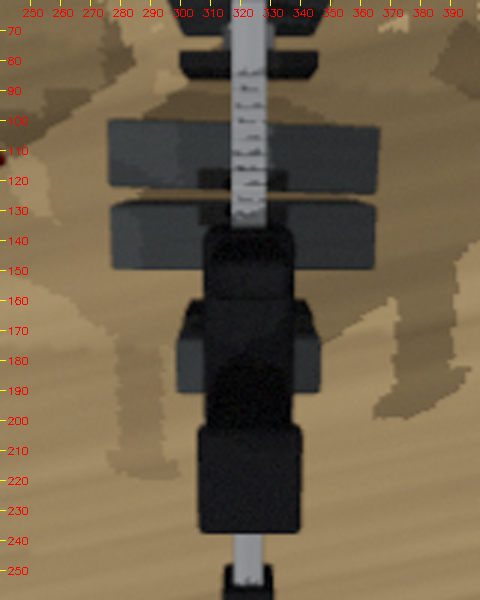

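View pics/e_s.png

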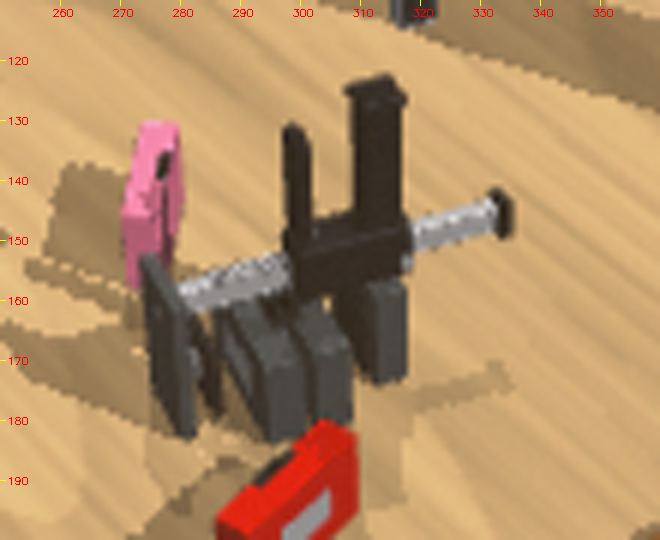

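View pics/e_t.png

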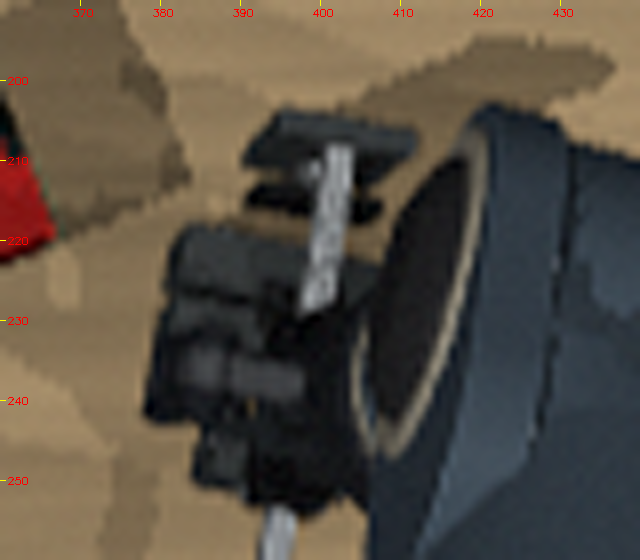

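>>> send_rows:
  series: [0.1,0,0,-1,0.2,0,0,-2,0.3,0,0,-3,0.4,0,0,-4,0.5,0,0,-5,0.6,0,0,-6,0.69,0,0,-7,0.69,0,0,-8,0.69,0,0,-9,0.69,0,0,-9,0.69,0,0,-9]

```text
clock: 12.22
tool_pos: [0.4753, -0.2187, 0.2494]
tcp_rot: [-0.001, 0.78, 0.626, -0.0]
force: [0.1, -0.7, -0.3]
grip_width: 0.0854
```

```bash
python3 go.py .4776 -.2192 .146 77.66; python3 - <<'E'
from fit import *
ob=observe()
# clamp pose est
p=[.459-.011*np.cos(-.2154),-.2151-.011*np.sin(-.2154),-.2154];print(p)
c=cap("wrist","f_w"); crop(c,0,0,640,400,1,"f_wo",[proj(c,T(p,s)) for s in csegs(80)],grid=50)
E
```

```text
t 12.225 pos [ 0.4753 -0.2187  0.2494] psi 77.51 tilt [-1.1e-03  6.0e-04 -1.0e+00] w 0.0854
shift units [-0.    0.1   4.14] turn units -0.02
[np.float64(0.44825419925212323), np.float64(-0.21274887978041726), -0.2154]
```

View pics/f_wo.png

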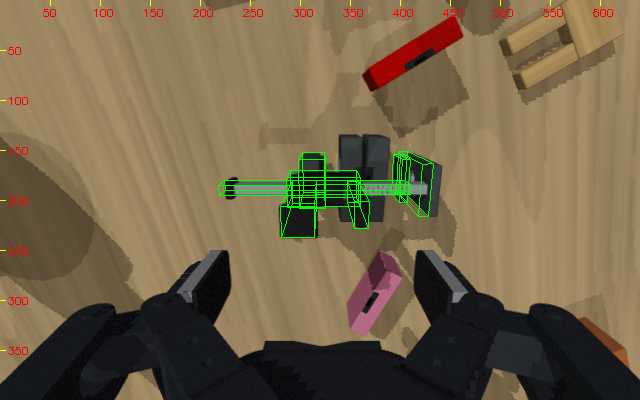

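>>> send_rows:
  series: [0,0.1,0.8,0,0,0.1,1.8,0,0,0.1,2.9,0,0,0.1,3.8,0,0,0.1,4.14,0,0,0.1,4.14,0]

```text
clock: 13.02
tool_pos: [0.4781, -0.2192, 0.1464]
tcp_rot: [-0.0, 0.779, 0.627, -0.0]
force: [0.4, 0.3, -0.7]
grip_width: 0.0858
```

```bash
python3 go.py .4776 -.2192 .146 77.66; python3 - <<'E'
from fit import *
c=cap("wrist","g_w"); crop(c,180,120,280,180,2,"g_wo"); c=cap("scene"); crop(c,250,90,110,100,6,"g_s")
E
```

```text
t 13.025 pos [ 0.4781 -0.2192  0.1464] psi 77.63 tilt [-5.e-04  3.e-04 -1.e+00] w 0.0858
shift units [-0.   -0.02  0.02] turn units -0.0
```

View pics/g_wo.png

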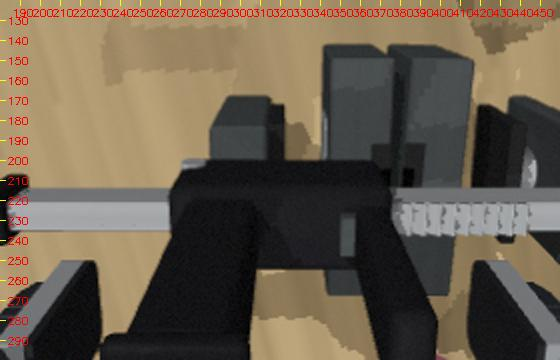

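View pics/g_s.png

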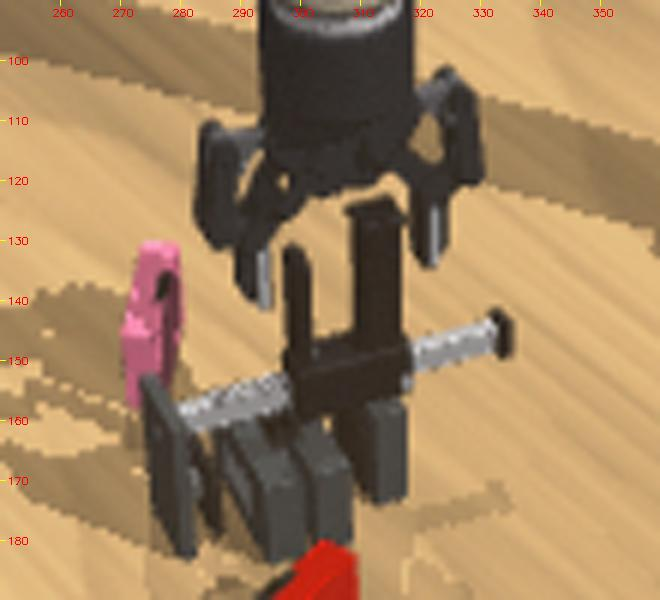

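>>> send_rows:
  series: [0,0,0.12,0,0,0,0.26,0,0,0,0.26,0]
  gripper: 0.78
  grip_force: 28

```text
clock: 13.5
tool_pos: [0.4779, -0.2193, 0.1399]
tcp_rot: [-0.0, 0.779, 0.627, -0.0]
force: [0.2, 0.5, 0.3]
grip_width: 0.0668
```

>>> send_rows:
  series: [0,-0.06,0,0,0,-0.2,0,0,0,-0.24,0,0,0,-0.24,0,0,0,-0.24,0,0]
  gripper: 0

```text
clock: 14.12
tool_pos: [0.476, -0.2189, 0.1422]
tcp_rot: [0.004, 0.779, 0.627, 0.003]
force: [4.5, -0.9, 7.0]
grip_width: 0.0473
```

```bash
python3 go.py .4776 -.2192 .146 77.66; python3 - <<'E'
from fit import *
c=cap("wrist","i_w"); crop(c,180,120,280,180,2,"g_wo"); c=cap("scene"); crop(c,250,90,110,100,6,"g_s")
E
```

```text
t 14.125 pos [ 0.476  -0.2189  0.1422] psi 77.66 tilt [ 0.0089 -0.0026 -1.    ] w 0.0473
shift units [ 0.    0.07 -0.15] turn units 0.0
```

View pics/g_wo.png

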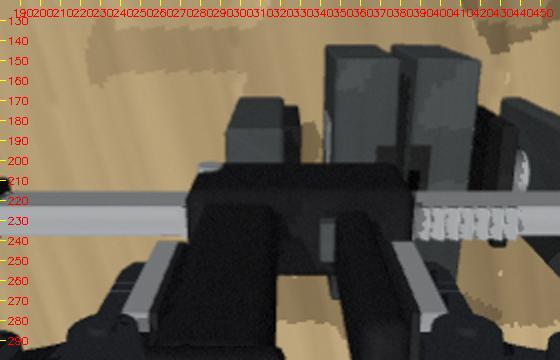

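View pics/g_s.png

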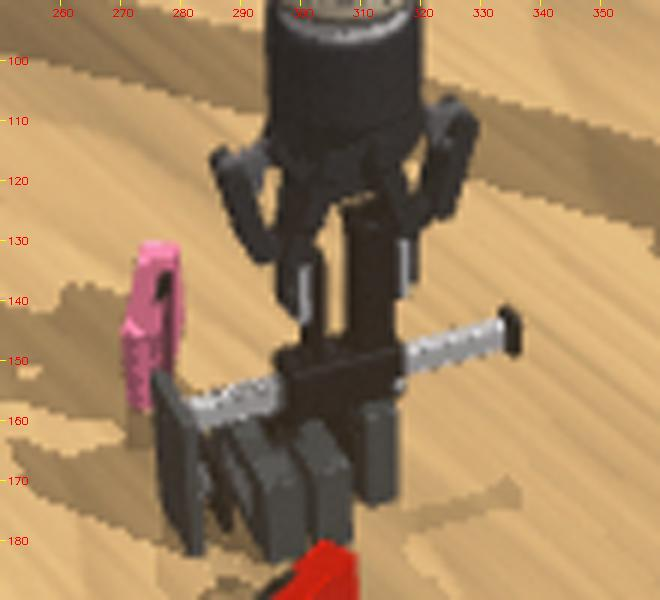

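>>> send_rows:
  series: [0,0.1,0,0,0,0.24,0,0,0,0.24,0,0]
  gripper: 0.86

```text
clock: 14.6
tool_pos: [0.4769, -0.219, 0.1392]
tcp_rot: [-0.001, 0.779, 0.627, -0.001]
force: [-0.4, 0.0, -0.4]
grip_width: 0.0738
```

```bash
python3 go.py .4776 -.2192 .140 77.66; python3 - <<'E'
from fit import *
c=cap("wrist","j_w"); crop(c,180,120,280,180,2,"g_wo"); c=cap("scene"); crop(c,250,90,110,100,6,"g_s")
E
```

```text
t 14.6 pos [ 0.4769 -0.219   0.1392] psi 77.66 tilt [-0.0031  0.0011 -1.    ] w 0.0738
shift units [-0.    0.03 -0.03] turn units -0.0
```

View pics/g_wo.png

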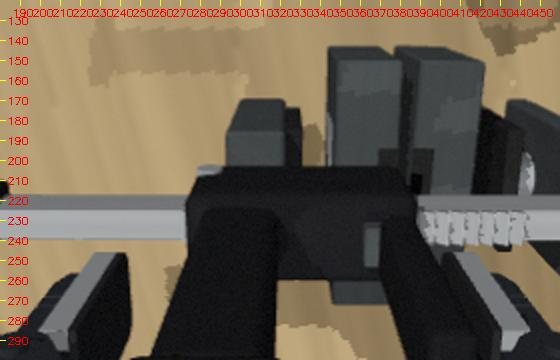

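View pics/g_s.png

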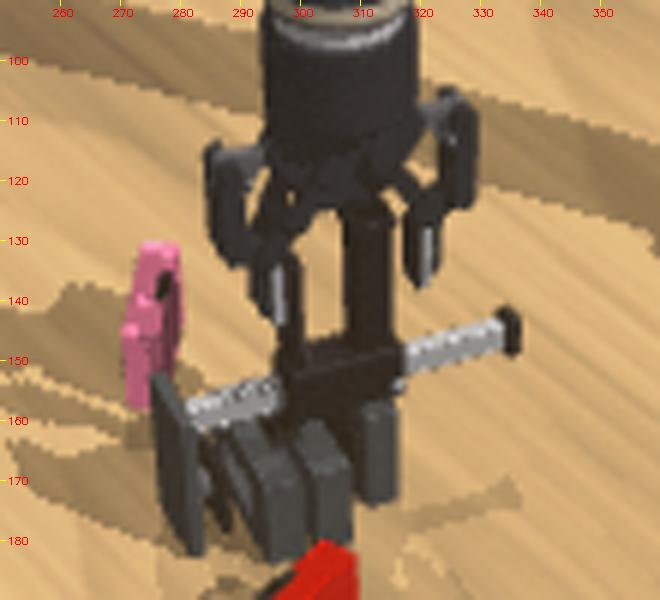

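>>> send_rows:
  series: [0,-0.2,0,0,0,-0.4,0,0,0,-0.45,0,0,0,-0.45,0,0,0,-0.45,0,0]
  gripper: 0

```text
clock: 15.32
tool_pos: [0.4708, -0.2176, 0.1419]
tcp_rot: [0.004, 0.779, 0.627, 0.003]
force: [6.5, -1.2, 2.1]
grip_width: 0.0475
```

>>> send_rows:
  series: [0,0.25,0,0,0,0.45,0,0,0,0.45,0,0]
  gripper: 0.86

```text
clock: 15.7
tool_pos: [0.4773, -0.2191, 0.1394]
tcp_rot: [-0.001, 0.779, 0.627, -0.001]
force: [0.5, 0.2, -0.3]
grip_width: 0.0735
```

```bash
python3 go.py .4776 -.2192 .140 77.66; python3 - <<'E'
from fit import *
c=cap("wrist","j_w"); crop(c,180,120,280,180,2,"g_wo"); c=cap("scene"); crop(c,250,90,110,100,6,"g_s")
E
```

```text
t 15.7 pos [ 0.4773 -0.2191  0.1394] psi 77.65 tilt [-2.4e-03  8.0e-04 -1.0e+00] w 0.0735
shift units [-0.    0.01 -0.02] turn units -0.0
```

View pics/g_wo.png

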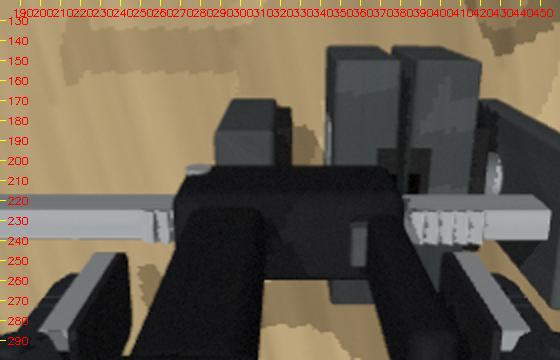

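View pics/g_s.png

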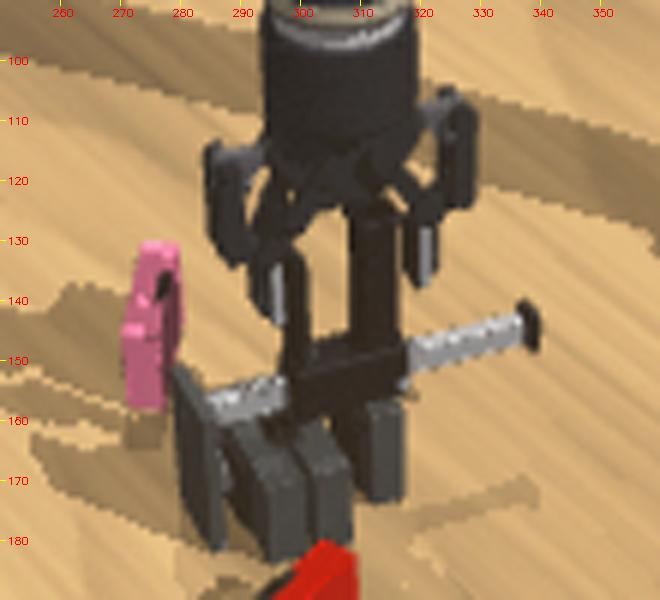

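>>> send_rows:
  series: [0,-0.2,0,0,0,-0.35,0,0,0,-0.4,0,0,0,-0.4,0,0,0,-0.4,0,0]
  gripper: 0

```text
clock: 16.42
tool_pos: [0.4722, -0.2179, 0.1419]
tcp_rot: [0.004, 0.779, 0.627, 0.003]
force: [6.6, -1.7, 0.1]
grip_width: 0.0474
```

>>> send_rows:
  series: [0,0.2,0,0,0,0.4,0,0,0,0.4,0,0]
  gripper: 0.86

```text
clock: 16.8
tool_pos: [0.4773, -0.2191, 0.1395]
tcp_rot: [-0.001, 0.779, 0.627, -0.001]
force: [0.5, -0.0, -0.1]
grip_width: 0.0734
```

>>> send_rows:
  series: [0,-0.2,0,0,0,-0.35,0,0,0,-0.4,0,0,0,-0.4,0,0,0,-0.4,0,0]
  gripper: 0

```text
clock: 17.42
tool_pos: [0.472, -0.2179, 0.1418]
tcp_rot: [0.004, 0.779, 0.627, 0.003]
force: [5.6, -1.6, 1.6]
grip_width: 0.0478
```

>>> send_rows:
  series: [0,0.2,0,0,0,0.4,0,0,0,0.4,0,0]
  gripper: 0.86

```text
clock: 17.8
tool_pos: [0.4772, -0.2191, 0.1394]
tcp_rot: [-0.001, 0.779, 0.627, -0.001]
force: [0.1, -0.0, -0.2]
grip_width: 0.0731
```

```bash
python3 go.py .4776 -.2192 .140 77.66; python3 - <<'E'
from fit import *
c=cap("wrist","j_w"); crop(c,180,120,280,180,2,"g_wo"); c=cap("scene"); crop(c,250,90,110,100,6,"g_s")
E
```

```text
t 17.8 pos [ 0.4772 -0.2191  0.1394] psi 77.65 tilt [-2.5e-03  8.0e-04 -1.0e+00] w 0.0731
shift units [-0.    0.02 -0.02] turn units -0.0
```

View pics/g_wo.png

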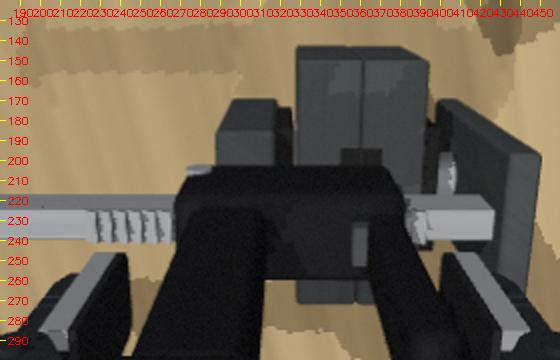

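View pics/g_s.png

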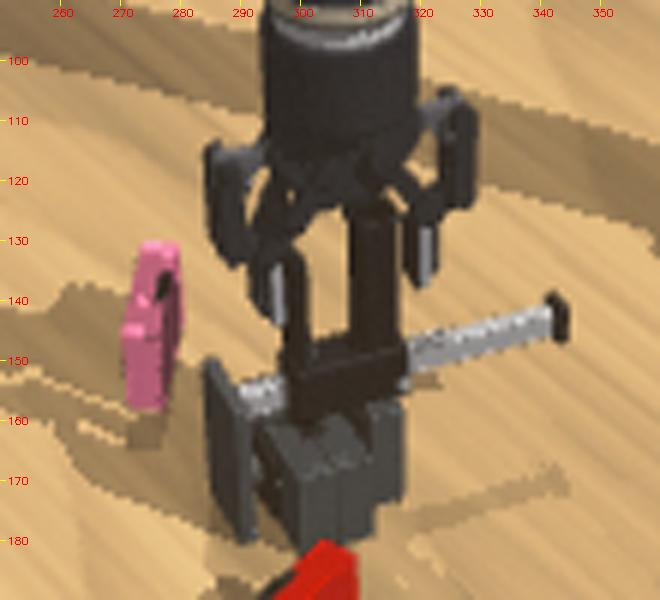

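>>> send_rows:
  series: [0,-0.2,0,0,0,-0.35,0,0,0,-0.4,0,0,0,-0.4,0,0,0,-0.4,0,0]
  gripper: 0

```text
clock: 18.52
tool_pos: [0.4722, -0.2179, 0.1419]
tcp_rot: [0.004, 0.779, 0.627, 0.003]
force: [6.9, -1.9, 2.0]
grip_width: 0.0474
```

>>> send_rows:
  series: [0,0.2,0,0,0,0.4,0,0,0,0.4,0,0]
  gripper: 0.86

```text
clock: 18.9
tool_pos: [0.4772, -0.2191, 0.1395]
tcp_rot: [-0.001, 0.779, 0.627, -0.001]
force: [0.0, -0.7, -0.2]
grip_width: 0.0731
```

>>> send_rows:
  series: [0,-0.2,0,0,0,-0.35,0,0,0,-0.4,0,0,0,-0.4,0,0,0,-0.4,0,0]
  gripper: 0
  grip_force: 30

```text
clock: 19.52
tool_pos: [0.4722, -0.2179, 0.142]
tcp_rot: [0.004, 0.779, 0.627, 0.003]
force: [6.7, -2.0, 2.6]
grip_width: 0.0474
```

>>> send_rows:
  series: [0,0.2,0,0,0,0.4,0,0,0,0.4,0,0]
  gripper: 0.86

```text
clock: 19.9
tool_pos: [0.4773, -0.2191, 0.1396]
tcp_rot: [-0.001, 0.779, 0.627, -0.001]
force: [0.4, 0.2, -0.8]
grip_width: 0.0737
```

```bash
python3 go.py .4776 -.2192 .140 77.66; python3 - <<'E'
from fit import *
c=cap("wrist","j_w"); crop(c,180,120,280,180,2,"g_wo"); c=cap("scene"); crop(c,250,90,110,100,6,"g_s")
E
```

```text
t 19.9 pos [ 0.4773 -0.2191  0.1396] psi 77.65 tilt [-1.9e-03  5.0e-04 -1.0e+00] w 0.0737
shift units [-0.    0.01 -0.01] turn units -0.0
```

View pics/g_wo.png

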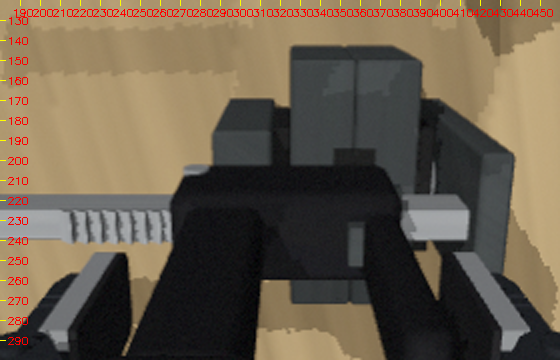

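View pics/g_s.png

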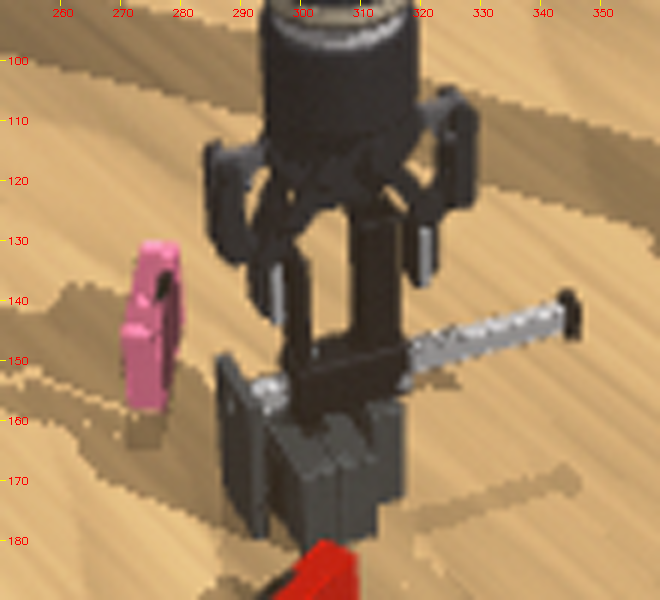

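>>> send_rows:
  series: [0,-0.2,0,0,0,-0.35,0,0,0,-0.4,0,0,0,-0.4,0,0,0,-0.4,0,0,0,-0.4,0,0]
  gripper: 0

```text
clock: 20.75
tool_pos: [0.4721, -0.2179, 0.1422]
tcp_rot: [0.004, 0.779, 0.627, 0.003]
force: [6.6, -2.1, 3.5]
grip_width: 0.0473
```

>>> send_rows:
  series: [0,0.2,0,0,0,0.4,0,0,0,0.4,0,0]
  gripper: 0.86

```text
clock: 21.12
tool_pos: [0.4773, -0.2191, 0.1396]
tcp_rot: [-0.001, 0.779, 0.627, -0.001]
force: [-0.8, 0.3, 0.4]
grip_width: 0.0735
```

```bash
python3 - <<'E'
from fit import *
c=cap("wrist","j_w"); crop(c,180,120,280,180,2,"k1")
E
```

>>> send_rows:
  series: [0,-0.2,0,0,0,-0.35,0,0,0,-0.4,0,0,0,-0.4,0,0,0,-0.4,0,0,0,-0.4,0,0]
  gripper: 0

```text
clock: 21.92
tool_pos: [0.4719, -0.2179, 0.1421]
tcp_rot: [0.004, 0.779, 0.627, 0.003]
force: [5.7, -1.2, 3.9]
grip_width: 0.0473
```

>>> send_rows:
  series: [0,0.2,0,0,0,0.4,0,0,0,0.4,0,0]
  gripper: 0.86

```text
clock: 22.3
tool_pos: [0.4773, -0.2192, 0.1396]
tcp_rot: [-0.001, 0.779, 0.627, -0.001]
force: [-0.5, 0.5, -0.6]
grip_width: 0.0736
```

```bash
python3 - <<'E'
from fit import *
c=cap("wrist","j_w"); crop(c,180,120,280,180,2,"k2")
E
```

```text
(no output)
```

View pics/k1.png

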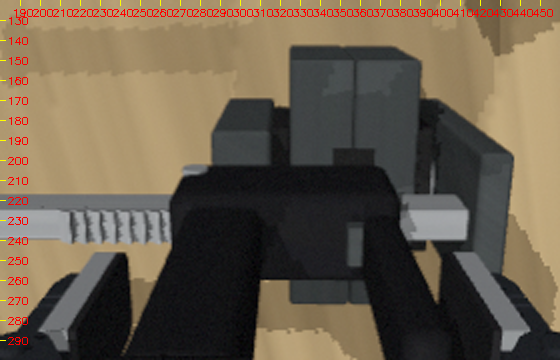

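View pics/k2.png

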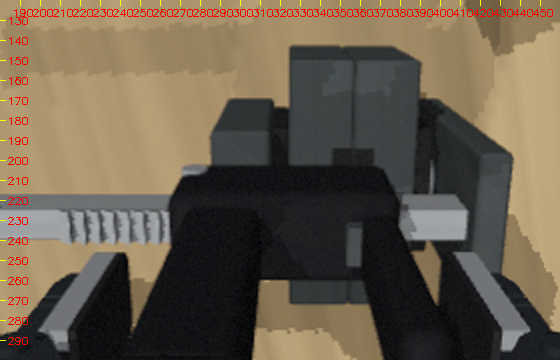

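>>> send_rows:
  series: [0,0.04,0,0,0,0.04,0,0,0,0.04,-0.5,0,0,0.04,-1.5,0,0,0.04,-3,0,0,0.04,-4.5,0,0,0.04,-5.5,0,0,0.04,-5.5,0]
  gripper: 1

```text
clock: 23.35
tool_pos: [0.4802, -0.2197, 0.2804]
tcp_rot: [0.003, 0.779, 0.627, 0.001]
force: [0.3, 0.3, -1.3]
grip_width: 0.0851
```

>>> send_rows:
  series: [-1,0,0,0,-3,0,0,0,-5,0,0,0,-6,0,0,0,-6,0,0,0,-6,0,0,0]

```text
clock: 24.1
tool_pos: [0.4473, -0.3644, 0.277]
tcp_rot: [-0.001, 0.778, 0.628, 0.0]
force: [-0.2, 0.2, 0.2]
grip_width: 0.0854
```

```bash
python3 go.py .4776 -.2192 .140 77.66; python3 - <<'E'
from fit import *
c=cap("wrist","l_w"); c=cap("scene"); crop(c,250,90,110,100,6,"l_s"); c=cap("top","l_tf"); crop(c,340,180,100,80,8,"l_t")
E
```

```text
t 24.1 pos [ 0.4473 -0.3644  0.277 ] psi 77.75 tilt [-5.0e-04  1.6e-03 -1.0e+00] w 0.0854
shift units [ 5.93 -0.04  5.49] turn units 0.01
```

View pics/l_w.png

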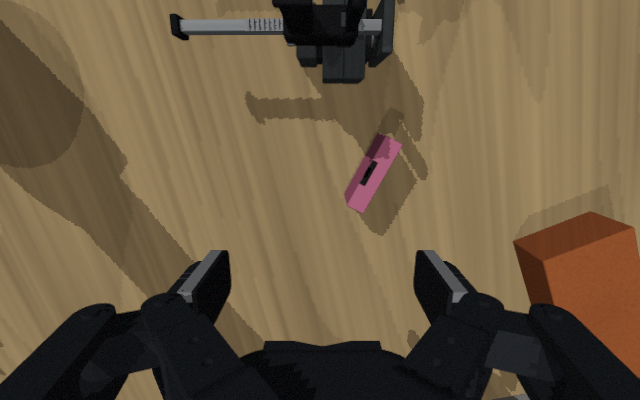

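View pics/l_s.png

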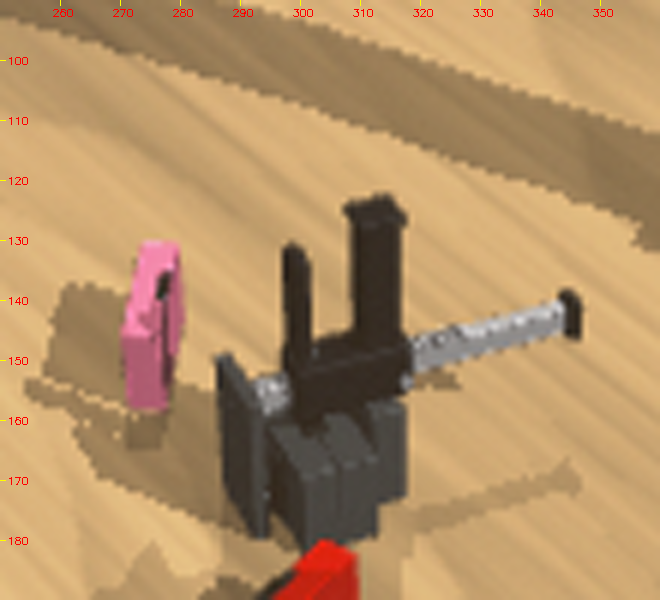

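View pics/l_t.png

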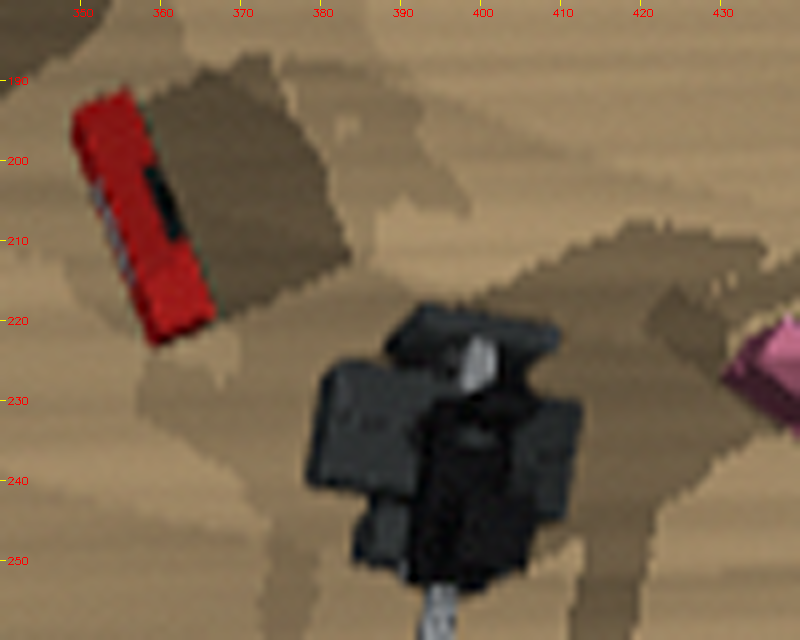

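```bash
python3 - <<'E'
from rig import job_done, observe
print(observe()["joint_vel"].round(4)); print(job_done())
E
```

```text
[ 0.0001 -0.0016  0.0078 -0.0051  0.0029  0.0005 -0.0009]
the job is handed in; nothing more can be done
None
```

The mould is clamped shut, the clamp is standing on its own, and I've handed the job in at about 24 s; the hand-in gave no verdict.

**What I did:** I lifted the black clamp by its handle with the jaws still open (about 80 mm by the image overlay). I carried it over the jar, stood it astride the two mould halves with clearance on both sides, and let go. I then took the handle and trigger together and gave 8 full squeezes at 28–30 N. The fingers closed to about 47.5 mm each time, and I let the trigger spring back after each squeeze.

**What the last checks showed:**
- **Mould:** the halves look face to face and upright in the pictures, with both pads against them. They slid roughly 10 mm towards the near jaw, well inside the 60 mm limit.
- **Grip:** squeezes 7 and 8 drew the bar no further, so I take the jaws to be tight.
- **Clamp:** it stands upright and roughly at mid-length. The trigger looks sprung back, and the gripper is clear.
- **Other things on the bench:** nothing came near the bystanders or look-alikes, and those in the last pictures look unmoved. I did not measure their final positions.

**What I did not measure:** I judged the clamping force and the final jaw opening only from the pictures and from the bar no longer advancing. During the first squeeze the clamp slid a few millimetres forward. I pulled the tool further back on the later squeezes, and it stayed in place after that.

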